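Load the plasma chamber and start the soft pump-down

ROBOT

A 7-joint arm with a two-finger parallel gripper is mounted at the origin on the work surface. World frame = base frame: x ahead of the robot, y to its left, z up, the work surface at z = 0. Lengths are in m, angles in rad, forces in N, time in s.
With the tool pointing down it reaches from about 0.425 to 0.925 m from the base axis. Payload 6.8 kg.
Tool frame: the origin (TCP) lies on the centre line of the jaws, within the pads' length; the fingertips stand 19 mm ahead of it and the grasp point (between the pads) is the TCP; z points along the fingers, y is the line along which they close (so a half turn about z gives the same grasp; the last joint's range is limited). The gripper opens to 85 mm and grips with 20 to 120 N. Pads are 22 mm wide; open, the fingers measure 114 mm over their backs; the gripper's body (76 mm by 85 mm) begins 54 mm behind the grasp point. The pads swing forward as they close: fully open they stand 13 mm farther back than shut.
Start: joints at [1.118, 0.477, 0.022, 1.555, -0.011, 1.109, -0.083], TCP at [0.228, -0.635, 0.25] pointing down, gripper open.
Joint ranges: [-2.96, 2.96], [-0.34, 2.1], [-1.41, 1.46], [0.24, 2.44], [-1.37, 4.51], [0.17, 1.92], [-2.96, 2.96]. Speed limits (rad/s): [2.39, 2.39, 3.14, 3.14, 3.14, 3.14, 3.14].

INTERFACE

Orientations are given as a rotation vector (axis times angle).
In Python, from bench import r gives the robot as it stands. The module is installed in compiled form; this text tells all that it offers.
- The arm moves only by the tool arm_command, never from a script. Its argument "rows" is a list of rows, each an object of numbers: "fingers": the opening, from -1 (shut) to 1 (fully open); "x", "y", "z": the shift along the tool's x, y, z in m; "ax", "ay", "az": the turn, a rotation vector about the tool's x, y, z in degrees. In form: [{"fingers": .., "x": .., "y": .., "z": .., "ax": .., "ay": .., "az": ..}, ...]. A call has 1 to 10 rows; each row shifts and turns the commanded pose from where the row before left it, along the tool's axes as they then stand; what a row does not reach is not made up. A row lasts 1/12 s, in which the tool goes at most 41.7 mm and 7.16 degrees, less where a joint would pass 70% of its speed; a pose out of reach is approached as far as the arm can. A call is refused whole if a number of a shift passes 0.0417 or a number of a turn 7.16, either way. A call with a gripper value outside its range is refused whole. The fingers move at their own pace and stop on an object; "grip_force" is the grip in N (left out, the last holds). Time passes only in rows, so rows that do not move let the fingers close. It gives the time, the measured TCP pose, the force, the opening and the grip force at its end, in the units of the state.
- r.get_obs(): the state, without advancing time (a new reading comes with each control period).
- r.grab_frame(name): name is "scene" or "top" or "wrist"; returns a dict with "frame" (420x560x3 uint8, red, green, blue), "depth" (420x560 float32, m along the optical axis (not along the pixel's ray), 0 where there is no reading), "K" (3x3 intrinsics, pixels), "world_from_camera" (4x4, takes a point from camera to world coordinates). Camera axes: x right, y down, z forward; pixel columns grow to the right and rows downward; lengths in m; the calibration is good to about 2 mm. A picture is of the moment at which its call begins.
- r.hand_in(): hands the job in; it is judged then, once.
The state is a dict: "clock": time; "joints": joint angles; "qvel": joint speeds; "tau": joint torques, N m; "tcp_pos": TCP position; "orientation": TCP orientation; "contact_force": force on the tool from outside, world axes, zero at the start; "moment": the same for the moment, N m; "grip_width": finger opening in m; "gripper_force": force on a finger pad.
Only numpy, scipy, OpenCV 4.12 (cv2) and the standard library are available. Lean on these libraries where they do the work, as an engineer would, in place of code of your own. Each camera call takes 0.05 s, during which the arm holds its last target. There are 200 camera calls.

TASK

Load the plasma chamber: squeeze the orange latch tab of the valve grip and slide it one detent to vent (red), then lever the red cover up with the pry blade in the notch of the rim and swing it fully open until it stands about upright. Stand every specimen carrier upright on the chamber's floor, close the cover fully, and only then squeeze the latch and slide the grip one detent back to soft pump (yellow), letting it lock there and never running on towards full pump (green). Leave the pry blade lying flat on its black mat, and do not disturb the gauge unit, the spare flange or the bottle.

Things in the scene. Friction and masses are not known exactly. Their poses are not given: they have to be found in the camera images.
- chamber: Fixed vacuum chamber station; origin on the bench under the axis of the round metal chamber, z up. Bore radius 88, rim radius 105, rim 115 and inner floor 45 above the bench. Side ports reach radius 130, below height 90 (none at -y). Cover hinge on the +y side, pry notch on the -y side, slide valve at y = +250 (block 40 high).
- chamber_floor (a point): Centre of the chamber's flat inner floor (round, 176 across, 45 above the bench); axes as chamber.
- pry_notch (a point): Mouth of the pry notch: middle of the slot at the outside of the rim on the chamber's -y side. The slot is cut 8 high (from 107 to 115 above the bench, right under the cover) and 44 wide, and goes through the 17 thick wall. Axes as chamber: the blade goes in along +y.
- cover_hinge (a point): Hinge line of the cover, on the chamber's +y side, 115 above the bench (level with the underside of the closed cover) and 112 from the chamber's axis. The line runs along the chamber's x axis.
- cover (a joint): Opening angle of the red round cover (ring with clear window, 210 across, 14 thick, 0.32 kg, no handle, flush with the rim): 0 closed, pi/2 upright, stop at 1.75. Free edge 217 from the hinge. Stiff hinge: it stays where it is left; about 4 N at the free edge lifts it, up to 2 N pushes it down. Shut, only the notch lets a blade under it.
- cover_edge (a point): Middle of the cover's free edge, half-way through its thickness (straight over the pry notch when closed).
- valve (a joint): Travel in m of the valve grip along the chamber's +x: 0 = vent (red marks, nearest the robot), 0.035 = soft pump (yellow), 0.070 = full pump (green, end stop). In each the latch tooth drops into a rack notch, with 2 mm of play either way. Sliding takes about 2 N with the latch pressed; otherwise the grip is locked.
- latch (a joint): Travel in m of the orange latch tab towards the black plate: 0 = sprung out (tooth in a notch), 0.008 = fully pressed. Spring 3 N at rest, 8.5 N fully pressed. The tooth leaves the notch at 0.006; let go between notches, the tab stays at 0.006 against the rack and snaps out at the next notch.
- valve_grip (a point): Centre of the valve grip, 88 above the bench: upright black fixed plate (36 long in x, 8 thick, -y side) and upright orange latch tab (32 long, 8 thick, +y side), together 36 wide along y, 28 with the tab pressed in. Both reach from 54 to 110 above the bench, to be pinched from above; the rack beside them is 52 high. Axes as chamber.
- blade_mat: Black rubber mat for the pry blade, 220 (x) x 100 (y) x 3. Origin at the centre of its underside.
- blade_grip (a point): Centre of the pry blade's yellow handle, 100 long (x) x 30 wide (y) x 22 high (z), half-way up. x points along the handle to the steel blade, z up. The blade, 75 long, 24 wide, 3 thick, goes on from the handle's end at mid-height. 0.14 kg, centre of mass 20 ahead of this point.
- blade_tip (a point): Tip of the pry blade, 125 ahead of blade_grip.
- carrier0_fin (a point): Specimen carrier 0 (may be absent): steel foot 64 (x) x 34 (y) x 12 with small samples on it and an upright blue fin on its middle, 36 long (x), 10 thick (y), from 12 to 52 above the foot's underside, to pinch from above across y. 0.15 kg. This point is the fin's centre, 34 above the underside; z up.
- carrier1_fin (a point): Specimen carrier 1 (may be absent): steel foot 64 (x) x 34 (y) x 12 with small samples on it and an upright blue fin on its middle, 36 long (x), 10 thick (y), from 12 to 52 above the foot's underside, to pinch from above across y. 0.15 kg. This point is the fin's centre, 34 above the underside; z up.
- carrier2_fin (a point): Specimen carrier 2 (may be absent): steel foot 64 (x) x 34 (y) x 12 with small samples on it and an upright blue fin on its middle, 36 long (x), 10 thick (y), from 12 to 52 above the foot's underside, to pinch from above across y. 0.15 kg. This point is the fin's centre, 34 above the underside; z up.
- carrier3_fin (a point): Specimen carrier 3 (may be absent): steel foot 64 (x) x 34 (y) x 12 with small samples on it and an upright blue fin on its middle, 36 long (x), 10 thick (y), from 12 to 52 above the foot's underside, to pinch from above across y. 0.15 kg. This point is the fin's centre, 34 above the underside; z up.
- gauge: Bystander, leave alone: yellow pressure gauge unit with a green display, 120 x 70 x 40. Origin at the centre of its underside.
- flange: Bystander, leave alone: spare bolted blank flange, steel disc 70 across, 13 high. Origin at the centre of its underside.
- solvent: Bystander, leave alone: amber bottle with a white cap, 60 across, 130 high. Origin at the centre of its underside.
There are look-alikes about, which are no part of the job. Leave any pink look-alike of the part that bears carrier2_fin alone. Leave any turquoise look-alike of the part that bears carrier0_fin alone.

How it is judged:
On the way, in this order (a step that is already met when the one before it is completed fails the run):
1. the valve grip is slid to the vent detent and its latch has sprung out there (value of joint valve below 0.004 m and value of joint latch below 0.003 m), for 0.2 s.
2. the cover is levered up by the blade, with no finger on the cover (value of joint cover above 0.1 rad and contact force between blade and cover above 0.3 N and contact force between the fingers and cover below 0.3 N).
3. the cover is swung fully open (value of joint cover above 1.25 rad), for 0.2 s.
4. all carriers stand on the chamber floor and the cover is closed over them (horizontal distance between each of carrier0_fin, carrier1_fin, carrier2_fin, carrier3_fin and chamber_floor below 0.075 m and z of carrier0_fin in the frame of chamber_floor between 0.024 and 0.044 m and angle between each of carrier0_fin, carrier1_fin, carrier2_fin, carrier3_fin's own z axis and vertical below 0.2 rad and z of carrier1_fin in the frame of chamber_floor between 0.024 and 0.044 m and z of carrier2_fin in the frame of chamber_floor between 0.024 and 0.044 m and z of carrier3_fin in the frame of chamber_floor between 0.024 and 0.044 m and value of joint cover below 0.035 rad), for 0.2 s.
At the end, for the whole second after the job is handed in: Grip within 4 mm of the soft detent, latch out (under 3 mm); cover within 0.035 rad of closed; every carrier on the chamber floor (within 75 mm of its axis), upright to 0.2 rad; blade flat on its mat (handle centre on the mat, tip under 30 mm high); all at rest (all of step 4 and value of joint valve between 0.031 and 0.039 m and value of joint latch below 0.003 m and x of blade_grip in the frame of blade_mat between -0.1 and 0.1 m and y of blade_grip in the frame of blade_mat between -0.045 and 0.045 m and height (world z) of blade_grip below 0.025 m and height (world z) of blade_tip below 0.03 m and linear speed of each of blade, carrier0, carrier1, carrier2, carrier3 below 0.02 m/s); the robot touches nothing.
It fails at once if the valve grip leaves vent while the cover is still open (value of joint valve above 0.012 m and value of joint cover above 0.06 rad).
It fails at once if the valve grip is run on towards full pump (value of joint valve above 0.05 m).
It fails at once if the gauge is disturbed (moved more than 30 mm) (distance of gauge from where it was at the start of the episode above 0.03 m).
It fails at once if the flange is disturbed (moved more than 30 mm) (distance of flange from where it was at the start of the episode above 0.03 m).
It fails at once if the solvent is disturbed (moved more than 30 mm) (distance of solvent from where it was at the start of the episode above 0.03 m).
Of carrier0, carrier1, carrier2, carrier3 only 2 to 4 are there at a start; the rules pass over those that are not, and their reading is None.
At some moment in a run one of carrier0, carrier1, carrier2, carrier3, blade may be knocked a few centimetres aside while the robot is not near it.
Once in a run the grip may slacken for a moment while it holds something.
It also fails if it takes over 208 s, if anything falls off the work surface, if the arm or the gripper's body presses on something with over 40 N, if the wrist force passes 120 N, or if a joint passes its speed limit or range.

## Working session

There is one attempt and no reset: what is moved stays moved. The work goes in short steps, Python scripts to look and compute and a tool call to move; the robot and the scene stay as the last step left them, time stands still between calls to the robot, and variables do not carry over. Pictures are saved under pics/ and viewed, at most 17 in all, crops included, and the job is handed in when it is done.

Besides the shell and the picture viewer there is one more tool, called in YAML: its name, and indented under it one key for each argument. arm_command: Moves the arm, as the interface text tells. Its arguments: {"type":"object","properties":{"rows":{"type":"array"},"grip_force":{"type":"number"}},"required":["rows"]}

```bash
mkdir -p pics; cat > h.py <<'E'
import numpy as np, cv2
from bench import r
from scipy.spatial.transform import Rotation as R
def grab(n,tag):
    f=r.grab_frame(n); np.savez(f'pics/{tag}.npz',**f)
    cv2.imwrite(f'pics/{tag}.png',cv2.cvtColor(f['frame'],cv2.COLOR_RGB2BGR)); return f
def load(tag): return dict(np.load(f'pics/{tag}.npz'))
def cloud(f):
    d=f['depth'];K=f['K'];v,u=np.indices(d.shape)
    P=np.stack([(u-K[0,2])/K[0,0]*d,(v-K[1,2])/K[1,1]*d,d],-1)
    T=f['world_from_camera'];return P@T[:3,:3].T+T[:3,3]
def st():
    o=r.get_obs();print('t',round(o['clock'],2),'p',np.round(o['tcp_pos'],4),'R',np.round(R.from_rotvec(o['orientation']).as_matrix(),3).tolist(),'F',np.round(o['contact_force'],1),'w',round(o['grip_width'],4),'q',np.round(o['joints'],2));return o
E
python3 - <<'E'
from h import *
st()
a=grab('top','top0');b=grab('scene','scene0')
for f in(a,b):print(f['K'][0],np.round(f['world_from_camera'],3).tolist())
im=cv2.imread('pics/top0.png');cv2.imwrite('pics/top0b.png',cv2.resize(im,(800,600)))
im=cv2.imread('pics/scene0.png');cv2.imwrite('pics/scene0b.png',cv2.resize(im,(800,600)))
E
```

```text
t 0.0 p [ 0.2279 -0.6347  0.2493] R [[0.941, 0.338, -0.001], [0.338, -0.941, 0.002], [-0.0, -0.002, -1.0]] F [ 0.5 -0.2  0.9] w 0.0852 q [ 1.12  0.48  0.02  1.56 -0.01  1.11 -0.08]
[512.59626752   0.         276.38999983] [[0.02, -0.987, 0.157, 0.343], [-1.0, -0.021, -0.006, -0.034], [0.01, -0.157, -0.988, 1.414], [0.0, 0.0, 0.0, 1.0]]
[418.98248145   0.         279.33124533] [[-0.043, 0.744, -0.666, 1.383], [0.999, 0.043, -0.016, 0.003], [0.017, -0.666, -0.746, 1.072], [0.0, 0.0, 0.0, 1.0]]
```

View pics/top0b.png

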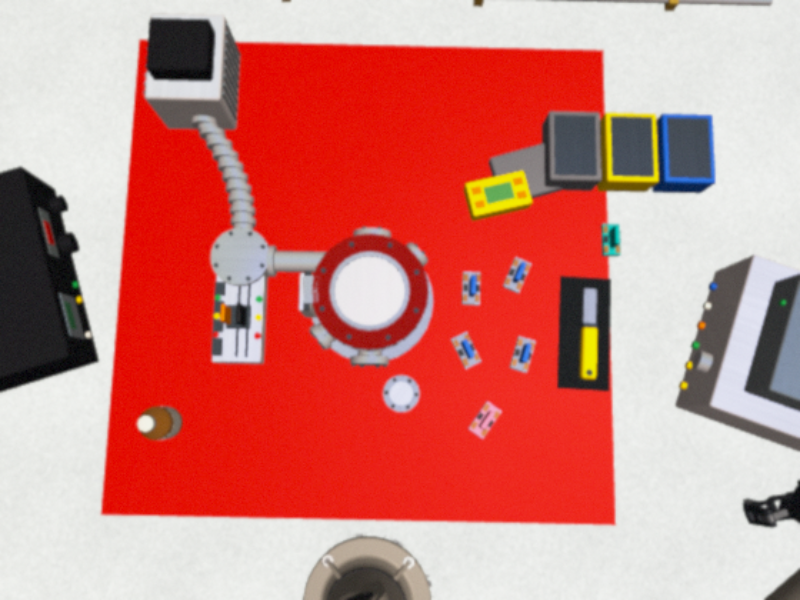

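View pics/scene0b.png

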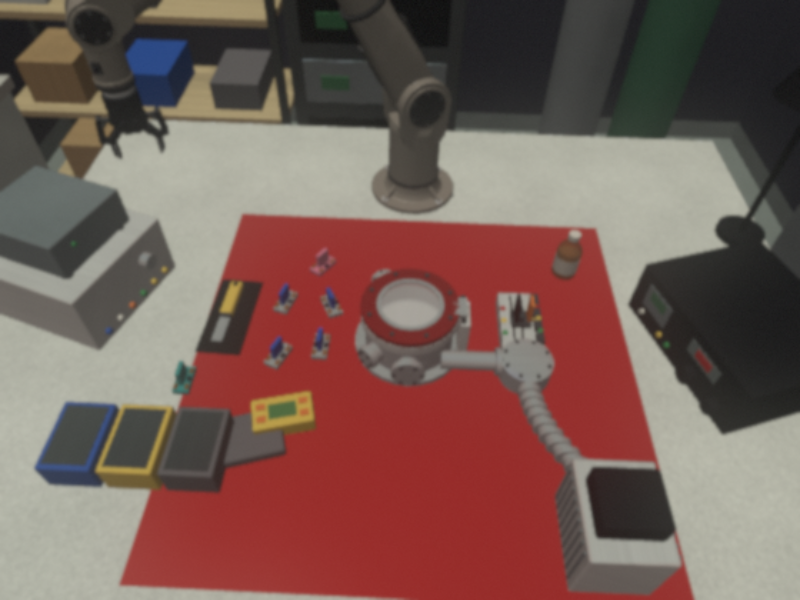

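```bash
python3 - <<'E'
from h import *
for tag in('top0','scene0'):
    f=load(tag);P=cloud(f);h=cv2.cvtColor(f['frame'],cv2.COLOR_RGB2HSV).astype(int);H,S,V=h[...,0],h[...,1],h[...,2]
    ok=(f['depth']>0)&(P[...,0]>.3)&(P[...,0]<.95)&(abs(P[...,1])<.55)
    def comps(m,name,mn=15):
        n,l,s,c=cv2.connectedComponentsWithStats((m&ok).astype(np.uint8))
        for i in range(1,n):
            if s[i,4]<mn: continue
            Q=P[l==i];top=np.percentile(Q[:,2],90);q=Q[Q[:,2]>top-.012][:,:2].astype(np.float32)
            (cx,cy),(w,hh),a=cv2.minAreaRect(q);b=cv2.boxPoints(((cx,cy),(w,hh),a))
            e=b[1]-b[0];e2=b[2]-b[1];L=e if np.hypot(*e)>np.hypot(*e2) else e2
            print(tag,name,s[i,4],'px',np.round(c[i]),'mean',np.round(np.median(Q,0),3),'top',round(top,3),'rect',np.round([cx,cy,w,hh],3),'ang',round(np.degrees(np.arctan2(L[1],L[0]))%180,1))
    comps((H>100)&(H<130)&(S>110)&(P[...,2]>.012)&(P[...,2]<.08),'blue')
    comps((H>8)&(H<20)&(S>150)&(P[...,2]>.05),'orange',5)
    comps((H>20)&(H<34)&(S>150)&(P[...,2]>.008)&(P[...,2]<.06),'yellow')
    comps((V<60)&(P[...,2]<.02)&(P[...,2]>-.01),'black',200)
    comps((V<60)&(P[...,2]<.13)&(P[...,2]>.07),'plate',20)
    m=ok&(P[...,2]>.121)&(P[...,2]<.138)&(H<6)|ok&(H>174)&(P[...,2]>.121)&(P[...,2]<.138)
    Q=P[m];(c,rad)=cv2.minEnclosingCircle(Q[:,:2].astype(np.float32))
    A=np.c_[2*Q[:,:2],np.ones(len(Q))]
    print('cover',len(Q),c,rad,np.median(Q,0))
E
```

```text
top0 blue 52 px [363. 190.] mean [ 0.61  -0.278  0.051] top 0.055 rect [ 0.611 -0.279  0.01   0.033] ang 156.6
top0 blue 56 px [331. 200.] mean [ 0.583 -0.19   0.049] top 0.054 rect [ 0.584 -0.191  0.01   0.034] ang 176.4
top0 blue 56 px [327. 244.] mean [ 0.463 -0.181  0.05 ] top 0.053 rect [ 0.464 -0.182  0.033  0.011] ang 25.7
top0 blue 57 px [367. 247.] mean [ 0.456 -0.289  0.05 ] top 0.054 rect [ 0.457 -0.289  0.011  0.032] ang 167.0
top0 orange 84 px [157. 219.] mean [0.513 0.264 0.099] top 0.11 rect [0.513 0.266 0.029 0.01 ] ang 4.4
top0 orange 210 px [112. 293.] mean [0.323 0.368 0.091] top 0.101 rect [0.322 0.375 0.045 0.03 ] ang 29.0
top0 yellow 293 px [432. 121.] mean [ 0.79  -0.46   0.042] top 0.057 rect [ 0.831 -0.461  0.162  0.077] ang 35.9
top0 yellow 822 px [348. 136.] mean [ 0.761 -0.239  0.039] top 0.043 rect [ 0.769 -0.24   0.071  0.119] ang 104.7
top0 yellow 16 px [152. 220.] mean [0.515 0.29  0.052] top 0.056 rect [0.515 0.29  0.01  0.008] ang 4.8
top0 yellow 414 px [412. 247.] mean [ 0.461 -0.413  0.024] top 0.028 rect [ 0.463 -0.415  0.03   0.097] ang 177.8
top
[... 722 characters left out ...]
 0.775 -0.284  0.038  0.021] ang 26.1
scene0 yellow 27 px [213. 283.] mean [ 0.762 -0.192  0.039] top 0.042 rect [ 0.762 -0.195  0.014  0.025] ang 101.7
scene0 yellow 191 px [199. 295.] mean [ 0.801 -0.225  0.039] top 0.042 rect [ 0.8   -0.229  0.022  0.111] ang 104.5
scene0 black 673 px [163. 226.] mean [ 0.538 -0.388  0.002] top 0.005 rect [ 0.511 -0.408  0.088  0.204] ang 177.8
scene0 plate 109 px [451. 199.] mean [0.451 0.528 0.105] top 0.128 rect [0.461 0.531 0.053 0.005] ang 20.0
scene0 plate 28 px [362. 217.] mean [0.532 0.239 0.084] top 0.1 rect [0.527 0.239 0.018 0.003] ang 9.1
cover 1669 (0.6068722009658813, 0.23191218078136444) 0.3346291184425354 [0.58027834 0.00723519 0.12845433]
```

```bash
python3 - <<'E'
from h import *
im=cv2.imread('pics/top0.png')
cv2.imwrite('pics/c1.png',cv2.resize(im[145:270,135:320],(800,540),interpolation=cv2.INTER_CUBIC))
E
```

```text
(no output)
```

View pics/c1.png

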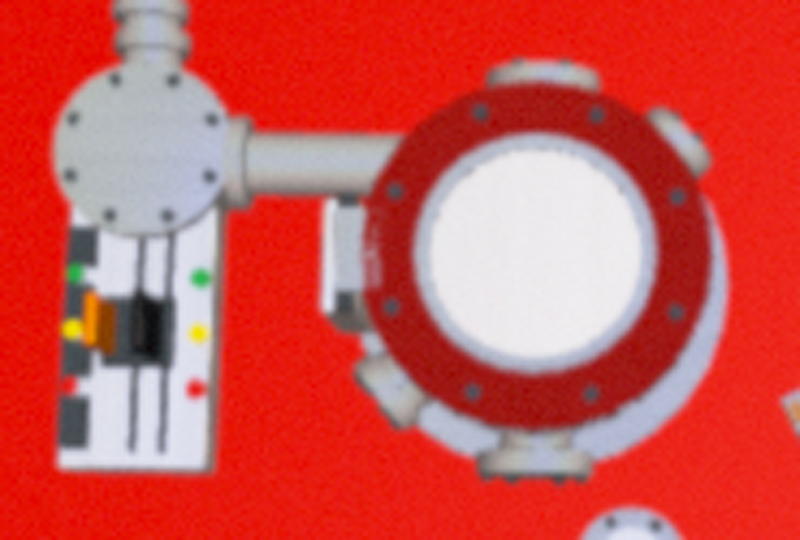

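```bash
python3 - <<'E'
from h import *
from scipy.optimize import least_squares
f=load('top0');P=cloud(f);h=cv2.cvtColor(f['frame'],cv2.COLOR_RGB2HSV).astype(int);H,S,V=h[...,0],h[...,1],h[...,2]
m=(P[...,2]>.121)&(P[...,2]<.136)&(P[...,0]>.4)&(P[...,0]<.7)&(abs(P[...,1])<.13)
n,l,s,c=cv2.connectedComponentsWithStats(m.astype(np.uint8));i=1+np.argmax(s[1:,4]);m=l==i
ct=max(cv2.findContours(m.astype(np.uint8),cv2.RETR_EXTERNAL,cv2.CHAIN_APPROX_NONE)[0],key=len)[:,0]
K=f['K'];T=f['world_from_camera']
def pz(u,v,z):
    d=T[:3,:3]@np.array([(u-K[0,2])/K[0,0],(v-K[1,2])/K[1,1],1]);return T[:3,3]+d*(z-T[2,3])/d[2]
Q=np.array([pz(u,v,.129) for u,v in ct])[:,:2]
rs=least_squares(lambda p:np.hypot(Q[:,0]-p[0],Q[:,1]-p[1])-p[2],[.55,0,.1],loss='soft_l1',f_scale=.002);print('cover',rs.x)
for n,(x,y) in dict(g=(200,278),y=(198,334),r=(196,389),g2=(74,272),y2=(72,328),r2=(69,386),bl=(57,470),br=(213,470),h=(341,262),w1=(330,315),w2=(330,200)).items():
    u=135+x*185/800-.5;v=145+y*125/540-.5
    print(n,np.round(pz(u,v,.04),4),np.round(P[round(v),round(u)],4))
# blade rect by colors
m=(P[...,2]>.008)&(P[...,2]<.04)&(P[...,1]<-.35)&(P[...,0]>.35)&(P[...,0]<.65)
p=P[m];print('blade',np.round(cv2.minAreaRect(p[:,:2].astype(np.float32)),4) if 0 else cv2.minAreaRect(p[:,:2].astype(np.float32)))
st_=p[(p[:,0]>.53)];print('steel',np.median(st_,0),p[:,0].min(),p[:,0].max())
print('steel med y',np.median(p[p[:,0]>.53],0),'handle med',np.median(p[p[:,0]<.5],0))
E
```

```text
cover [0.55564669 0.00446966 0.10400535]
g [0.5498 0.2155 0.04  ] [0.549  0.2143 0.0427]
y [0.5145 0.215  0.04  ] [0.5136 0.2153 0.0425]
r [0.48   0.2146 0.04  ] [0.4785 0.2135 0.043 ]
g2 [0.5519 0.2944 0.04  ] [0.5513 0.2904 0.0527]
y2 [0.5166 0.2936 0.04  ] [0.5165 0.2917 0.0499]
r2 [0.4802 0.2934 0.04  ] [0.4782 0.2906 0.0565]
bl [0.428  0.2977 0.04  ] [0.4313 0.3063 0.0011]
br [0.43   0.2016 0.04  ] [0.4329 0.2065 0.008 ]
h [0.5619 0.1278 0.04  ] [0.5477 0.118  0.1308]
w1 [0.5282 0.1333 0.04  ] [0.5201 0.1246 0.1076]
w2 [0.6013 0.1362 0.04  ] [0.5877 0.1271 0.1096]
blade ((0.5136040449142456, -0.49154776334762573), (0.3124420642852783, 0.2807353138923645), 80.8375244140625)
steel [ 0.5643314  -0.42645957  0.0167026 ] 0.351947609168349 0.6368884968926085
steel med y [ 0.5643314  -0.42645957  0.0167026 ] handle med [ 0.44763752 -0.4197825   0.02403097]
```

arm_command:
  rows:
    - {"fingers": 1,"az": 6.6}
    - {"fingers": 1,"az": 6.6}
    - {"fingers": 1,"az": 6.6}
    - {"x": 0.025,"y": -0.03}
    - {"x": 0.025,"y": -0.03}
    - {"x": 0.025,"y": -0.03}
    - {"x": 0.025,"y": -0.03}
    - {"x": 0.025,"y": -0.03}
    - {"x": 0.025,"y": -0.03}
    - {"x": 0.025,"y": -0.03}

```text
validation failed for argument at $.ro...
```

```bash
python3 -c "
from h import *
st()"
```

```text
t 0.1 p [ 0.228  -0.6348  0.2494] R [[0.941, 0.338, -0.001], [0.338, -0.941, 0.001], [-0.0, -0.002, -1.0]] F [ 0.2  0.2 -0.2] w 0.0854 q [ 1.12  0.48  0.02  1.56 -0.01  1.11 -0.08]
```

arm_command:
  rows:
    - {"fingers": 1,"x": 0,"y": 0,"z": 0,"ax": 0,"ay": 0,"az": 6.6}
    - {"fingers": 1,"x": 0,"y": 0,"z": 0,"ax": 0,"ay": 0,"az": 6.6}
    - {"fingers": 1,"x": 0,"y": 0,"z": 0,"ax": 0,"ay": 0,"az": 6.6}
    - {"fingers": 1,"x": 0.025,"y": -0.03,"z": 0,"ax": 0,"ay": 0,"az": 0}
    - {"fingers": 1,"x": 0.025,"y": -0.03,"z": 0,"ax": 0,"ay": 0,"az": 0}
    - {"fingers": 1,"x": 0.025,"y": -0.03,"z": 0,"ax": 0,"ay": 0,"az": 0}
    - {"fingers": 1,"x": 0.025,"y": -0.03,"z": 0,"ax": 0,"ay": 0,"az": 0}
    - {"fingers": 1,"x": 0.025,"y": -0.03,"z": 0,"ax": 0,"ay": 0,"az": 0}
    - {"fingers": 1,"x": 0.025,"y": -0.03,"z": 0,"ax": 0,"ay": 0,"az": 0}
    - {"fingers": 1,"x": 0.025,"y": -0.03,"z": 0,"ax": 0,"ay": 0,"az": 0}

```text
clock: 0.93
tcp_pos: [0.404, -0.4236, 0.25]
orientation: [-3.141, 0.001, 0.001]
contact_force: [0.6, 0.1, -1.0]
grip_width: 0.0855
gripper_force: 0.0
```

arm_command:
  rows:
    - {"fingers": 1,"x": 0.0064,"y": -0.0395,"z": 0,"ax": 0,"ay": 0,"az": 0}
    - {"fingers": 1,"x": 0.0064,"y": -0.0395,"z": 0,"ax": 0,"ay": 0,"az": 0}
    - {"fingers": 1,"x": 0.0064,"y": -0.0395,"z": 0,"ax": 0,"ay": 0,"az": 0}
    - {"fingers": 1,"x": 0.0064,"y": -0.0395,"z": 0,"ax": 0,"ay": 0,"az": 0}
    - {"fingers": 1,"x": 0.0064,"y": -0.0395,"z": 0,"ax": 0,"ay": 0,"az": 0}
    - {"fingers": 1,"x": 0.0064,"y": -0.0395,"z": 0,"ax": 0,"ay": 0,"az": 0}
    - {"fingers": 1,"x": 0.0064,"y": -0.0395,"z": 0,"ax": 0,"ay": 0,"az": 0}
    - {"fingers": 1,"x": 0.0064,"y": -0.0395,"z": 0,"ax": 0,"ay": 0,"az": 0}
    - {"fingers": 1,"x": 0.0064,"y": -0.0395,"z": 0,"ax": 0,"ay": 0,"az": 0}
    - {"fingers": 1,"x": 0.0064,"y": -0.0395,"z": 0,"ax": 0,"ay": 0,"az": 0}

```text
clock: 1.77
tcp_pos: [0.4673, -0.0286, 0.2503]
orientation: [3.141, -0.002, -0.0]
contact_force: [0.9, -1.0, 0.4]
grip_width: 0.0856
gripper_force: 0.0
```

arm_command:
  rows:
    - {"fingers": 1,"x": 0.0064,"y": -0.0395,"z": 0,"ax": 0,"ay": 0,"az": 0}
    - {"fingers": 1,"x": 0.0064,"y": -0.0395,"z": 0,"ax": 0,"ay": 0,"az": 0}
    - {"fingers": 1,"x": 0.0064,"y": -0.0395,"z": 0,"ax": 0,"ay": 0,"az": 0}
    - {"fingers": 1,"x": 0.0064,"y": -0.0395,"z": 0,"ax": 0,"ay": 0,"az": 0}
    - {"fingers": 1,"x": 0.0064,"y": -0.0395,"z": 0,"ax": 0,"ay": 0,"az": 0}
    - {"fingers": 1,"x": 0.0064,"y": -0.0395,"z": 0,"ax": 0,"ay": 0,"az": 0}
    - {"fingers": 1,"x": 0.0064,"y": -0.0395,"z": 0,"ax": 0,"ay": 0,"az": 0}
    - {"fingers": 1,"x": 0,"y": 0,"z": 0,"ax": 0,"ay": 0,"az": 0}
    - {"fingers": 1,"x": 0,"y": 0,"z": 0,"ax": 0,"ay": 0,"az": 0}

```text
clock: 2.52
tcp_pos: [0.5118, 0.2488, 0.2497]
orientation: [-3.141, -0.007, 0.002]
contact_force: [0.7, -1.9, -0.6]
grip_width: 0.0854
gripper_force: 0.0
```

```bash
python3 - <<'E'
from h import *
st()
f=grab('wrist','w1');print(f['K'][0],np.round(f['world_from_camera'],3).tolist())
E
```

```text
t 2.52 p [0.5118 0.2488 0.2497] R [[1.0, 0.004, -0.001], [0.004, -1.0, 0.001], [-0.001, -0.001, -1.0]] F [ 0.7 -1.9 -0.6] w 0.0854 q [-0.23  0.34 -0.41  1.79  0.15  1.05 -2.26]
[329.74472169   0.         274.35450094] [[0.004, -0.954, -0.299, 0.588], [-1.0, -0.004, -0.0, 0.25], [-0.001, 0.299, -0.954, 0.374], [0.0, 0.0, 0.0, 1.0]]
```

View pics/w1.png

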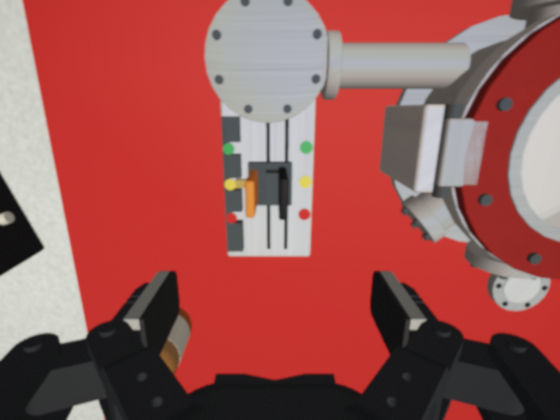

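```bash
python3 - <<'E'
from h import *
f=load('w1');P=cloud(f)
for v in(180,190,200):
    for u in range(240,296,3):
        if P[v,u,2]>.06: print(v,u,np.round(P[v,u],4),f['frame'][v,u])
m=(P[...,2]>.1)&(P[...,2]<.118)&(P[...,0]<.56)&(P[...,1]>.22);Q=P[m]
print(len(Q),Q.min(0),Q.max(0))
for a in((306,147),(305,181),(304,214)):print(P[a[1],a[0]])
E
```

```text
180 246 [0.5322 0.2734 0.1073] [153 105  62]
180 249 [0.5323 0.271  0.1074] [153  86  37]
180 252 [0.5321 0.2686 0.1064] [153  85  37]
180 255 [0.5274 0.2674 0.0842] [138  76  34]
180 267 [0.5248 0.257  0.0715] [80 87 88]
180 270 [0.5245 0.2542 0.0703] [79 86 87]
180 273 [0.5244 0.2514 0.0696] [79 86 88]
180 276 [0.5248 0.2486 0.0717] [77 83 86]
180 279 [0.5328 0.2464 0.1093] [36 38 40]
180 282 [0.533  0.2439 0.1101] [37 35 36]
180 285 [0.5331 0.2415 0.1109] [44 43 42]
190 246 [0.5246 0.2733 0.1106] [207 137  85]
190 249 [0.5247 0.2709 0.1108] [220 147  69]
190 252 [0.5242 0.2685 0.1088] [215 141  65]
190 255 [0.5189 0.2674 0.087 ] [152  86  38]
190 267 [0.515  0.2571 0.0707] [81 86 88]
190 270 [0.5149 0.2542 0.0702] [80 86 87]
190 273 [0.5151 0.2514 0.0709] [80 86 88]
190 276 [0.5149 0.2486 0.07  ] [78 83 85]
190 279 [0.5248 0.2463 0.1109] [39 40 41]
190 282 [0.5248 0.2439 0.1109] [43 41 40]
190 285 [0.5247 0.2414 0.1104] [51 49 49]
200 246 [0.5162 0.2735 0.1108] [204 140  98]
200 249 [0.5159 0.2711 0.1098] [220 146  68]
200 252 [0.516  0.2686 0.1099] [217 143  66]
200 255 [0.5103 0.2674 0.0892] [155  88  39]
200 267 [0.5051 0.2571 0.0701] [80 87 87]
200 270 [0.5053 0.2542 0.0711] [80 86 87]
200 273 [0.505  0.2514 0.0698] [80 87 88]
200 276 [0.5051 0.2485 0.0702] [78 84 85]
200 279 [0.5158 0.2462 0.1092] [39 41 41]
200 282 [0.5161 0.2437 0.1101] [43 41 41]
200 285 [0.516  0.2412 0.1097] [49 48 46]
820 [0.49898175 0.23929655 0.10013575] [0.53477025 0.27541364 0.1125941 ]
[0.55194728 0.21880535 0.0411902 ]
[0.51762447 0.2187598  0.04179126]
[0.4817324  0.21857191 0.04059008]
```

arm_command:
  rows:
    - {"fingers": 1,"x": 0.005,"y": -0.0045,"z": 0.025,"ax": 0,"ay": 0,"az": 0}
    - {"fingers": 1,"x": 0,"y": 0,"z": 0.035,"ax": 0,"ay": 0,"az": 0}
    - {"fingers": 1,"x": 0,"y": 0,"z": 0.035,"ax": 0,"ay": 0,"az": 0}
    - {"fingers": 1,"x": 0,"y": 0,"z": 0.035,"ax": 0,"ay": 0,"az": 0}
    - {"fingers": 1,"x": 0,"y": 0,"z": 0.024,"ax": 0,"ay": 0,"az": 0}
    - {"fingers": 0,"x": 0,"y": 0,"z": 0,"ax": 0,"ay": 0,"az": 0}
    - {"fingers": 0,"x": 0,"y": 0,"z": 0,"ax": 0,"ay": 0,"az": 0}
    - {"fingers": 0,"x": 0,"y": 0,"z": 0,"ax": 0,"ay": 0,"az": 0}

```text
clock: 3.23
tcp_pos: [0.5188, 0.25, 0.0979]
orientation: [-3.141, 0.004, -0.003]
contact_force: [0.8, -0.5, 0.4]
grip_width: 0.0516
gripper_force: 0.0
```

arm_command:
  rows:
    - {"fingers": -1,"x": 0,"y": 0,"z": 0,"ax": 0,"ay": 0,"az": 0}
    - {"fingers": -1,"x": 0,"y": 0,"z": 0,"ax": 0,"ay": 0,"az": 0}
    - {"fingers": -1,"x": 0,"y": 0,"z": 0,"ax": 0,"ay": 0,"az": 0}
    - {"fingers": -1,"x": 0,"y": 0,"z": 0,"ax": 0,"ay": 0,"az": 0}
    - {"fingers": -1,"x": 0,"y": 0,"z": 0,"ax": 0,"ay": 0,"az": 0}
    - {"fingers": -1,"x": 0,"y": 0,"z": 0,"ax": 0,"ay": 0,"az": 0}
  grip_force: 40

```text
clock: 3.73
tcp_pos: [0.5198, 0.2519, 0.0997]
orientation: [-3.138, 0.002, -0.009]
contact_force: [-1.2, -0.2, 9.9]
grip_width: 0.0256
gripper_force: 41.4
```

arm_command:
  rows:
    - {"fingers": -1,"x": -0.009,"y": 0,"z": 0,"ax": 0,"ay": 0,"az": 0}
    - {"fingers": -1,"x": -0.009,"y": 0,"z": 0,"ax": 0,"ay": 0,"az": 0}
    - {"fingers": -1,"x": -0.009,"y": 0,"z": 0,"ax": 0,"ay": 0,"az": 0}
    - {"fingers": -1,"x": -0.0085,"y": 0,"z": 0,"ax": 0,"ay": 0,"az": 0}
    - {"fingers": -1,"x": 0,"y": 0,"z": 0,"ax": 0,"ay": 0,"az": 0}
    - {"fingers": -1,"x": 0,"y": 0,"z": 0,"ax": 0,"ay": 0,"az": 0}
    - {"fingers": -1,"x": 0,"y": 0,"z": 0,"ax": 0,"ay": 0,"az": 0}

```text
clock: 4.32
tcp_pos: [0.4849, 0.2517, 0.0997]
orientation: [-3.138, 0.002, -0.01]
contact_force: [-0.1, -2.4, 9.7]
grip_width: 0.0252
gripper_force: 42.5
```

arm_command:
  rows:
    - {"fingers": 0.2,"x": 0,"y": 0,"z": 0,"ax": 0,"ay": 0,"az": 0}
    - {"fingers": 0.2,"x": 0,"y": 0,"z": 0,"ax": 0,"ay": 0,"az": 0}
    - {"fingers": 0.2,"x": 0,"y": 0,"z": 0,"ax": 0,"ay": 0,"az": 0}
    - {"fingers": 0.2,"x": 0,"y": 0,"z": 0,"ax": 0,"ay": 0,"az": 0}
    - {"fingers": 0.2,"x": 0,"y": 0,"z": -0.03,"ax": 0,"ay": 0,"az": 0}
    - {"fingers": 0.2,"x": 0,"y": 0,"z": -0.04,"ax": 0,"ay": 0,"az": 0}
    - {"fingers": 0.2,"x": 0,"y": 0,"z": -0.04,"ax": 0,"ay": 0,"az": 0}
    - {"fingers": 0.2,"x": 0,"y": 0,"z": -0.04,"ax": 0,"ay": 0,"az": 0}
    - {"fingers": 0.2,"x": 0,"y": 0,"z": 0,"ax": 0,"ay": 0,"az": 0}

```text
clock: 5.07
tcp_pos: [0.4854, 0.2526, 0.2544]
orientation: [-3.136, 0.002, -0.017]
contact_force: [0.7, 0.8, 0.1]
grip_width: 0.0516
gripper_force: 0.0
```

```bash
python3 - <<'E'
from h import *
st()
f=grab('wrist','w2');P=cloud(f)
m=(P[...,2]>.1)&(P[...,2]<.118)&(P[...,0]<.56)&(P[...,1]>.22)&(P[...,1]<.3);Q=P[m]
print(len(Q),Q.min(0),Q.max(0))
E
```

```text
t 5.07 p [0.4854 0.2526 0.2544] R [[1.0, -0.001, 0.011], [-0.001, -1.0, 0.006], [0.011, -0.006, -1.0]] F [0.7 0.8 0.1] w 0.0516 q [-0.24  0.29 -0.43  1.84  0.14  1.03 -2.3 ]
779 [0.46484017 0.23927428 0.10023943] [0.50022862 0.2752739  0.11213175]
```

arm_command:
  rows:
    - {"fingers": 1,"x": -0.001,"y": 0.041,"z": -0.01,"ax": 0,"ay": 0,"az": 0}
    - {"fingers": 1,"x": -0.001,"y": 0.041,"z": -0.01,"ax": 0,"ay": 0,"az": 0}
    - {"fingers": 1,"x": -0.001,"y": 0.041,"z": -0.01,"ax": 0,"ay": 0,"az": 0}
    - {"fingers": 1,"x": -0.001,"y": 0.041,"z": -0.01,"ax": 0,"ay": 0,"az": 0}
    - {"fingers": 1,"x": -0.001,"y": 0.041,"z": -0.01,"ax": 0,"ay": 0,"az": 0}
    - {"fingers": 1,"x": -0.001,"y": 0.041,"z": 0,"ax": 0,"ay": 0,"az": 0}
    - {"fingers": 1,"x": 0,"y": 0,"z": 0,"ax": 0,"ay": 0,"az": 0}
    - {"fingers": 1,"x": 0,"y": 0,"z": 0,"ax": 0,"ay": 0,"az": 0}

```text
clock: 5.78
tcp_pos: [0.4751, 0.0041, 0.2947]
orientation: [3.141, -0.011, -0.003]
contact_force: [-0.6, 0.6, 0.4]
grip_width: 0.0853
gripper_force: 0.0
```

```bash
python3 - <<'E'
from h import *
st()
f=grab('wrist','w3')
E
```

```text
t 5.78 p [0.4751 0.0041 0.2947] R [[1.0, -0.007, -0.002], [-0.007, -1.0, -0.001], [-0.002, 0.001, -1.0]] F [-0.6  0.6  0.4] w 0.0853 q [ 0.12  0.12 -0.29  1.94  0.04  1.09 -1.76]
```

arm_command:
  rows:
    - {"fingers": 1,"x": -0.001,"y": 0.041,"z": 0,"ax": 0,"ay": 0,"az": 0}
    - {"fingers": 1,"x": -0.001,"y": 0.041,"z": 0,"ax": 0,"ay": 0,"az": 0}
    - {"fingers": 1,"x": -0.001,"y": 0.041,"z": 0,"ax": 0,"ay": 0,"az": 0}
    - {"fingers": 1,"x": -0.001,"y": 0.041,"z": 0,"ax": 0,"ay": 0,"az": 0}
    - {"fingers": 1,"x": -0.001,"y": 0.041,"z": 0,"ax": 0,"ay": 0,"az": 0}
    - {"fingers": 1,"x": -0.001,"y": 0.041,"z": 0,"ax": 0,"ay": 0,"az": 0}
    - {"fingers": 1,"x": -0.001,"y": 0.041,"z": 0,"ax": 0,"ay": 0,"az": 0}
    - {"fingers": 1,"x": -0.001,"y": 0.041,"z": 0,"ax": 0,"ay": 0,"az": 0}
    - {"fingers": 1,"x": -0.001,"y": 0.041,"z": 0,"ax": 0,"ay": 0,"az": 0}
    - {"fingers": 1,"x": 0,"y": 0.03,"z": 0,"ax": 0,"ay": 0,"az": 0}

```text
clock: 6.67
tcp_pos: [0.4667, -0.3937, 0.2945]
orientation: [-3.141, 0.001, 0.002]
contact_force: [0.2, 0.6, 0.2]
grip_width: 0.0853
gripper_force: 0.0
```

arm_command:
  rows:
    - {"fingers": 1,"x": 0,"y": 0,"z": 0.03,"ax": 0,"ay": 0,"az": 0}
    - {"fingers": 1,"x": 0,"y": 0,"z": 0.03,"ax": 0,"ay": 0,"az": 0}
    - {"fingers": 1,"x": 0,"y": 0,"z": 0.03,"ax": 0,"ay": 0,"az": 0}
    - {"fingers": 1,"x": 0,"y": 0,"z": 0.0,"ax": 0,"ay": 0,"az": 0}
    - {"fingers": 1,"x": 0,"y": 0,"z": 0,"ax": 0,"ay": 0,"az": 0}

```text
clock: 7.08
tcp_pos: [0.4669, -0.3895, 0.2039]
orientation: [-3.138, -0.003, 0.006]
contact_force: [1.0, 0.3, 1.4]
grip_width: 0.0852
gripper_force: 0.0
```

```bash
python3 - <<'E'
from h import *
st()
f=grab('wrist','w4')
P=cloud(f);h=cv2.cvtColor(f['frame'],cv2.COLOR_RGB2HSV).astype(int);H,S,V=h[...,0],h[...,1],h[...,2]
m=(H>20)&(H<34)&(S>150)&(P[...,2]>.015)&(P[...,2]<.035);print('handle',m.sum(),np.median(P[m],0),cv2.minAreaRect(P[m][:,:2].astype(np.float32)))
m=(P[...,2]>.0085)&(P[...,2]<.022)&(S<80)&(abs(P[...,1]+.42)<.05)&(P[...,0]>.5);print('steel',m.sum(),np.median(P[m],0),cv2.minAreaRect(P[m][:,:2].astype(np.float32)))
m=(V<70)&(abs(P[...,2]-.002)<.006);print('mat',np.percentile(P[m],[2,98],axis=0))
cv2.imwrite('pics/w34.png',cv2.resize(np.hstack([cv2.imread('pics/w3.png'),cv2.imread('pics/w4.png')]),(800,300)))
E
```

```text
t 7.08 p [ 0.4669 -0.3895  0.2039] R [[1.0, 0.002, -0.004], [0.002, -1.0, 0.003], [-0.004, -0.003, -1.0]] F [1.  0.3 1.4] w 0.0852 q [ 0.6   0.42 -0.    1.76  0.    0.97 -0.98]
handle 2418 [ 0.46197951 -0.40786898  0.02475831] ((0.46467769145965576, -0.4112233519554138), (0.030128512531518936, 0.09839306026697159), 86.94572448730469)
steel 2300 [ 0.55621221 -0.41579796  0.01588009] ((0.5525602102279663, -0.41549351811408997), (0.025947527959942818, 0.07499688863754272), 87.40474700927734)
mat [[ 0.40120463 -0.45599321  0.00179263]
 [ 0.6117871  -0.36002972  0.00484012]]
```

View pics/w34.png

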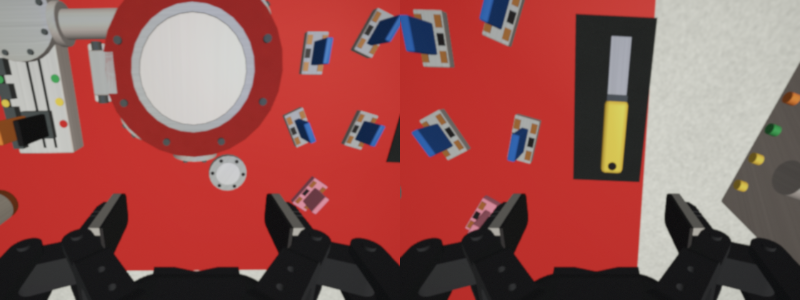

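arm_command:
  rows:
    - {"fingers": 0.3,"x": 0.026,"y": 0.023,"z": 0.02,"ax": 0,"ay": 0,"az": 2.8}
    - {"fingers": 0.3,"x": 0,"y": 0,"z": 0.04,"ax": 0,"ay": 0,"az": 0}
    - {"fingers": 0.3,"x": 0,"y": 0,"z": 0.04,"ax": 0,"ay": 0,"az": 0}
    - {"fingers": 0.3,"x": 0,"y": 0,"z": 0.04,"ax": 0,"ay": 0,"az": 0}
    - {"fingers": 0.3,"x": 0,"y": 0,"z": 0.025,"ax": 0,"ay": 0,"az": 0}
    - {"fingers": 0.3,"x": 0,"y": 0,"z": 0.012,"ax": 0,"ay": 0,"az": 0}
    - {"fingers": 0.3,"x": 0,"y": 0,"z": 0,"ax": 0,"ay": 0,"az": 0}
    - {"fingers": 0.3,"x": 0,"y": 0,"z": 0,"ax": 0,"ay": 0,"az": 0}

```text
clock: 7.8
tcp_pos: [0.4943, -0.4155, 0.0306]
orientation: [3.139, -0.077, 0.004]
contact_force: [-0.0, 0.0, 0.6]
grip_width: 0.0552
gripper_force: 0.0
```

```bash
python3 - <<'E'
from h import *
st()
from scipy.optimize import least_squares
f=load('w3');P=cloud(f);h=cv2.cvtColor(f['frame'],cv2.COLOR_RGB2HSV).astype(int);H,S,V=h[...,0],h[...,1],h[...,2]
m=((H<6)|(H>174))&(P[...,2]>.122)&(P[...,2]<.136)&(abs(P[...,1])<.2)
Q=P[m];print(np.median(Q[:,2]))
from scipy.spatial import ConvexHull
B=Q[ConvexHull(Q[:,:2]).vertices][:,:2];B=B[B[:,0]<.62]
rs=least_squares(lambda p:np.hypot(B[:,0]-p[0],B[:,1]-p[1])-.105,[.55,0],loss='soft_l1',f_scale=.002);print('cover',rs.x,abs(rs.fun).mean())
# window circle inner boundary
m=(P[...,2]<.127)&(P[...,2]>.1)&(S<60)&(np.hypot(P[...,0]-.557,P[...,1]-.006)<.085);print(m.sum(),P[m].mean(0),(P[m].min(0)+P[m].max(0))/2,P[m].max(0)-P[m].min(0))
for a in((51,78),(63,124),(58,101)): print(a,P[int(a[1]*1.4),int(a[0]*1.4)])
E
```

```text
t 7.8 p [ 0.4943 -0.4155  0.0306] R [[0.999, -0.049, 0.002], [-0.049, -0.999, -0.001], [0.002, 0.001, -1.0]] F [-0.   0.   0.6] w 0.0552 q [ 0.6   0.69  0.    1.77 -0.    0.68 -1.02]
0.12933618501321026
cover [0.55909123 0.00890551] 0.002925435113813549
18224 [0.56136335 0.00761939 0.12434392] [0.55826016 0.00763023 0.12424918] [0.12484485 0.12492551 0.0054816 ]
(51, 78) [0.55255287 0.22618732 0.04178785]
(63, 124) [0.48181311 0.22058511 0.04094237]
(58, 101) [0.51831745 0.22116466 0.0424575 ]
```

arm_command:
  rows:
    - {"fingers": 0.3,"x": 0,"y": -0.002,"z": 0.006,"ax": 0,"ay": 0,"az": 0}
    - {"fingers": -0.2,"x": 0,"y": 0,"z": 0,"ax": 0,"ay": 0,"az": 0}
    - {"fingers": -1,"x": 0,"y": 0,"z": 0,"ax": 0,"ay": 0,"az": 0}
    - {"fingers": -1,"x": 0,"y": 0,"z": 0,"ax": 0,"ay": 0,"az": 0}
    - {"fingers": -1,"x": 0,"y": 0,"z": 0,"ax": 0,"ay": 0,"az": 0}
    - {"fingers": -1,"x": 0,"y": 0,"z": 0,"ax": 0,"ay": 0,"az": 0}
    - {"fingers": -1,"x": 0,"y": 0,"z": 0,"ax": 0,"ay": 0,"az": 0}
    - {"fingers": -1,"x": 0,"y": 0,"z": 0,"ax": 0,"ay": 0,"az": 0}
  grip_force: 100

```text
clock: 8.47
tcp_pos: [0.4937, -0.4133, 0.0246]
orientation: [3.14, -0.078, 0.003]
contact_force: [-0.7, 0.7, 6.2]
grip_width: 0.0281
gripper_force: 99.2
```

arm_command:
  rows:
    - {"fingers": -1,"x": 0,"y": 0,"z": -0.02,"ax": 0,"ay": 0,"az": 0}
    - {"fingers": -1,"x": 0,"y": 0,"z": -0.03,"ax": 0,"ay": 0,"az": 0}
    - {"fingers": -1,"x": 0,"y": 0,"z": -0.04,"ax": 0,"ay": 0,"az": 0}
    - {"fingers": -1,"x": 0,"y": 0,"z": -0.04,"ax": 0,"ay": 0,"az": 0}
    - {"fingers": -1,"x": 0,"y": 0,"z": 0,"ax": 0,"ay": 0,"az": 0}
    - {"fingers": -1,"x": 0,"y": 0,"z": 0,"ax": 0,"ay": 0,"az": 0}

```text
clock: 8.97
tcp_pos: [0.4943, -0.4141, 0.1563]
orientation: [3.137, -0.078, 0.009]
contact_force: [-0.3, 0.1, -2.5]
grip_width: 0.028
gripper_force: 98.9
```

arm_command:
  rows:
    - {"fingers": -1,"x": 0,"y": 0,"z": 0,"ax": 0,"ay": 0,"az": -7.14}
    - {"fingers": -1,"x": 0,"y": 0,"z": 0,"ax": 0,"ay": 0,"az": -7.14}
    - {"fingers": -1,"x": 0,"y": 0,"z": 0,"ax": 0,"ay": 0,"az": -7.14}
    - {"fingers": -1,"x": 0,"y": 0,"z": 0,"ax": 0,"ay": 0,"az": -7.14}
    - {"fingers": -1,"x": 0,"y": 0,"z": 0,"ax": 0,"ay": 0,"az": -7.14}
    - {"fingers": -1,"x": 0,"y": 0,"z": 0,"ax": 0,"ay": 0,"az": -7.14}
    - {"fingers": -1,"x": 0,"y": 0,"z": 0,"ax": 0,"ay": 0,"az": -7.14}
    - {"fingers": -1,"x": 0,"y": 0,"z": 0,"ax": 0,"ay": 0,"az": -7.14}
    - {"fingers": -1,"x": 0,"y": 0,"z": 0,"ax": 0,"ay": 0,"az": -7.14}
    - {"fingers": -1,"x": 0,"y": 0,"z": 0,"ax": 0,"ay": 0,"az": -7.14}

```text
clock: 9.8
tcp_pos: [0.4918, -0.4121, 0.1509]
orientation: [-2.588, -1.776, 0.001]
contact_force: [-0.4, -0.3, -1.5]
grip_width: 0.0276
gripper_force: 98.7
```

arm_command:
  rows:
    - {"fingers": -1,"x": 0,"y": 0,"z": 0,"ax": 0,"ay": 0,"az": -7.14}
    - {"fingers": -1,"x": 0,"y": 0,"z": 0,"ax": 0,"ay": 0,"az": -7.14}
    - {"fingers": -1,"x": 0,"y": 0,"z": 0,"ax": 0,"ay": 0,"az": -7.14}
    - {"fingers": -1,"x": 0.03,"y": 0.016,"z": 0,"ax": 0,"ay": 0,"az": 0}
    - {"fingers": -1,"x": 0.03,"y": 0.016,"z": 0,"ax": 0,"ay": 0,"az": 0}
    - {"fingers": -1,"x": 0.03,"y": 0.016,"z": 0,"ax": 0,"ay": 0,"az": 0}
    - {"fingers": -1,"x": 0.03,"y": 0.016,"z": 0,"ax": 0,"ay": 0,"az": 0}
    - {"fingers": -1,"x": 0.03,"y": 0,"z": 0,"ax": 0,"ay": 0,"az": 0}
    - {"fingers": -1,"x": 0.02,"y": 0,"z": 0.02,"ax": 0,"ay": 0,"az": 0}
    - {"fingers": -1,"x": 0,"y": 0,"z": 0,"ax": 0,"ay": 0,"az": 0}

```text
clock: 10.63
tcp_pos: [0.5552, -0.2353, 0.1287]
orientation: [-2.207, -2.224, 0.0]
contact_force: [0.1, 0.7, -2.0]
grip_width: 0.0279
gripper_force: 99.0
```

arm_command:
  rows:
    - {"fingers": -1,"x": 0,"y": 0,"z": 0,"ax": 0,"ay": 0,"az": 0}
    - {"fingers": -1,"x": 0,"y": 0,"z": 0,"ax": 0,"ay": 0,"az": 0}

```text
clock: 10.8
tcp_pos: [0.556, -0.2435, 0.1317]
orientation: [-2.221, -2.219, 0.002]
contact_force: [-0.2, -0.8, -1.8]
grip_width: 0.0277
gripper_force: 99.0
```

```bash
python3 - <<'E'
from h import *
st()
f=grab('wrist','w5');grab('scene','s5');grab('top','t5')
a=cv2.imread('pics/w5.png');b=cv2.imread('pics/s5.png')[170:275,200:340];b=cv2.resize(b,(560,420),interpolation=cv2.INTER_CUBIC)
cv2.imwrite('pics/v5.png',cv2.resize(np.hstack([a,b]),(800,300)))
E
```

```text
t 10.8 p [ 0.556  -0.2435  0.1317] R [[0.001, 1.0, -0.002], [1.0, -0.001, 0.0], [0.0, -0.002, -1.0]] F [-0.2 -0.8 -1.8] w 0.0277 q [ 0.61  0.53 -0.4   1.8   0.26  0.86  0.09]
```

View pics/v5.png

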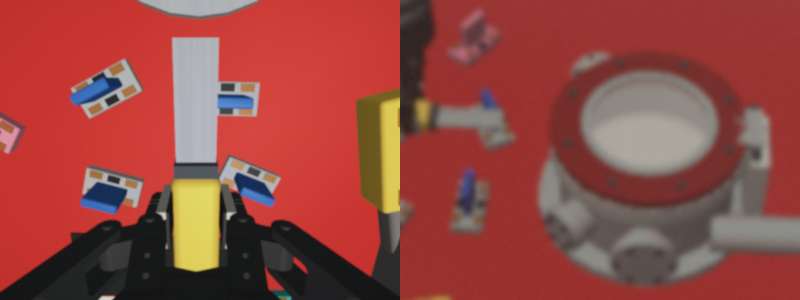

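```bash
python3 - <<'E'
from h import *
for tag in('w5','t5'):
    f=load(tag);P=cloud(f)
    m=(abs(P[...,0]-.558)<.016)&(P[...,1]>-.21)&(P[...,1]<-.13)&(P[...,2]>.1)
    Q=P[m];print(tag,len(Q),Q.min(0),Q.max(0),np.median(Q,0))
    for y in(-.19,-.175,-.16,-.15):
        s=Q[abs(Q[:,1]-y)<.004];print(y,np.median(s[:,2]),(s[:,0].min()+s[:,0].max())/2)
f=load('w5');P=cloud(f)
for v in(5,10,15,18,20,22):print(v,P[v,275],f['frame'][v,275])
E
```

```text
w5 11015 [ 0.54398259 -0.20998356  0.12042009] [ 0.56821142 -0.14614664  0.25566183] [ 0.55658336 -0.1715492   0.12296307]
-0.19 0.12292068556673488 0.556195279429264
-0.175 0.12288328539186891 0.5561299605766116
-0.16 0.12289022524165333 0.5560525204116569
-0.15 0.12286645241606478 0.5560691945900579
t5 439 [ 0.54205413 -0.20996117  0.11578294] [ 0.57378764 -0.15353595  0.50790429] [ 0.55553475 -0.1982838   0.31691561]
-0.19 0.12239594617283434 0.5546752922347415
-0.175 0.12279201528670769 0.5555588092985556
-0.16 0.12267619423781406 0.554925402872899
-0.15 0.12447160738216434 0.5504955881429656
5 [ 0.55669793 -0.10280718  0.01485053] [171 174 178]
10 [ 0.55669649 -0.10572084  0.01524606] [172 174 179]
15 [ 0.5566957  -0.10830548  0.01421568] [172 175 179]
18 [ 0.55669488 -0.11005236  0.01434257] [172 175 179]
20 [ 0.5566941  -0.11133548  0.0149312 ] [170 172 177]
22 [ 0.55669479 -0.11189971  0.01230922] [138 136 139]
```

arm_command:
  rows:
    - {"fingers": -1,"x": 0.01,"y": 0.002,"z": 0.005,"ax": 0,"ay": 0,"az": 0}
    - {"fingers": -1,"x": 0.01,"y": 0,"z": 0.005,"ax": 0,"ay": 0,"az": 0}
    - {"fingers": -1,"x": 0,"y": 0,"z": 0,"ax": 0,"ay": 0,"az": 0}
    - {"fingers": -1,"x": 0,"y": 0,"z": 0,"ax": 0,"ay": 0,"az": 0}
    - {"fingers": -1,"x": 0,"y": 0,"z": 0,"ax": 0,"ay": 0,"az": 0}

```text
clock: 11.37
tcp_pos: [0.5589, -0.2227, 0.1226]
orientation: [2.221, 2.222, -0.0]
contact_force: [-0.5, -0.3, -1.1]
grip_width: 0.0278
gripper_force: 99.0
```

```bash
python3 - <<'E'
from h import *
st()
for n in('wrist',):
    f=grab(n,'w6');P=cloud(f)
    m=(abs(P[...,0]-.558)<.016)&(P[...,1]>-.19)&(P[...,1]<-.12)&(P[...,2]>.08);Q=P[m];print(np.median(Q,0),Q.max(0))
    for z in (.115,.129):
      m=(abs(P[...,0]-.558)<.05)&(abs(P[...,2]-z)<.005)&(P[...,1]>-.12);Q=P[m];print(z,len(Q),np.median(Q,0) if len(Q) else '',Q.min(0) if len(Q) else '')
E
```

```text
t 11.37 p [ 0.5589 -0.2227  0.1226] R [[-0.0, 1.0, -0.0], [1.0, 0.0, -0.0], [-0.0, -0.0, -1.0]] F [-0.5 -0.3 -1.1] w 0.0278 q [ 0.58  0.54 -0.4   1.82  0.27  0.84  0.05]
[ 0.55917834 -0.15106028  0.11389359] [ 0.5710617  -0.12535002  0.24660566]
0.115 0  
0.129 0
```

arm_command:
  rows:
    - {"fingers": -1,"x": 0,"y": 0,"z": 0.0014,"ax": 0,"ay": 0,"az": 0}
    - {"fingers": -1,"x": 0.008,"y": 0,"z": 0,"ax": 0,"ay": 0,"az": 0}
    - {"fingers": -1,"x": 0.01,"y": 0,"z": 0,"ax": 0,"ay": 0,"az": 0}
    - {"fingers": -1,"x": 0.008,"y": 0,"z": 0,"ax": 0,"ay": 0,"az": 0}
    - {"fingers": -1,"x": 0.008,"y": 0,"z": 0,"ax": 0,"ay": 0,"az": 0}
    - {"fingers": -1,"x": 0.006,"y": 0,"z": 0,"ax": 0,"ay": 0,"az": 0}
    - {"fingers": -1,"x": 0,"y": 0,"z": 0,"ax": 0,"ay": 0,"az": 0}
    - {"fingers": -1,"x": 0,"y": 0,"z": 0,"ax": 0,"ay": 0,"az": 0}

```text
clock: 12.08
tcp_pos: [0.559, -0.1823, 0.1214]
orientation: [2.22, 2.222, -0.0]
contact_force: [0.1, -0.3, -1.6]
grip_width: 0.0277
gripper_force: 99.0
```

arm_command:
  rows:
    - {"fingers": -1,"x": 0.008,"y": 0,"z": 0,"ax": 0,"ay": 0,"az": 0}
    - {"fingers": -1,"x": 0.008,"y": 0,"z": 0,"ax": 0,"ay": 0,"az": 0}
    - {"fingers": -1,"x": 0.008,"y": 0,"z": 0,"ax": 0,"ay": 0,"az": 0}
    - {"fingers": -1,"x": 0,"y": 0,"z": 0,"ax": 0,"ay": 0,"az": 0}
    - {"fingers": -1,"x": 0,"y": 0,"z": -0.004,"ax": 0,"ay": 0,"az": 0}
    - {"fingers": -1,"x": 0,"y": 0,"z": -0.004,"ax": 0,"ay": 0,"az": 0}
    - {"fingers": -1,"x": 0,"y": 0,"z": -0.004,"ax": 0,"ay": 0,"az": 0}
    - {"fingers": -1,"x": 0,"y": 0,"z": 0,"ax": 0,"ay": 0,"az": 0}
    - {"fingers": -1,"x": 0,"y": 0,"z": 0,"ax": 0,"ay": 0,"az": 0}

```text
clock: 12.83
tcp_pos: [0.5588, -0.1592, 0.1335]
orientation: [2.222, 2.22, -0.0]
contact_force: [-0.6, 1.2, -3.0]
grip_width: 0.0277
gripper_force: 103.5
```

arm_command:
  rows:
    - {"fingers": -1,"x": 0,"y": 0,"z": -0.006,"ax": 0,"ay": 0,"az": 0}
    - {"fingers": -1,"x": 0,"y": 0,"z": -0.006,"ax": 0,"ay": 0,"az": 0}
    - {"fingers": -1,"x": 0,"y": 0,"z": -0.006,"ax": 0,"ay": 0,"az": 0}
    - {"fingers": -1,"x": 0,"y": 0,"z": -0.006,"ax": 0,"ay": 0,"az": 0}
    - {"fingers": -1,"x": 0,"y": 0,"z": 0,"ax": 0,"ay": 0,"az": 0}
    - {"fingers": -1,"x": 0,"y": 0,"z": 0,"ax": 0,"ay": 0,"az": 0}

```text
clock: 13.33
tcp_pos: [0.5595, -0.1594, 0.1582]
orientation: [2.221, 2.219, 0.001]
contact_force: [0.8, -0.5, -2.1]
grip_width: 0.0275
gripper_force: 103.7
```

```bash
python3 - <<'E'
from h import *
st()
f=grab('wrist','w7');grab('scene','s7')
a=cv2.imread('pics/w7.png');b=cv2.imread('pics/s7.png')[170:275,200:340];b=cv2.resize(b,(560,420),interpolation=cv2.INTER_CUBIC)
cv2.imwrite('pics/v7.png',cv2.resize(np.hstack([a,b]),(800,300)))
P=cloud(f)
m=(abs(P[...,0]-.558)<.012)&(P[...,1]>-.14)&(P[...,1]<-.1)&(P[...,2]>.08)&(P[...,2]<.18);Q=P[m];print(np.polyfit(Q[:,1],Q[:,2],1),np.median(Q,0))
E
```

```text
t 13.33 p [ 0.5595 -0.1594  0.1582] R [[0.001, 1.0, 0.002], [1.0, -0.001, -0.001], [-0.001, 0.002, -1.0]] F [ 0.8 -0.5 -2.1] w 0.0275 q [ 0.5   0.46 -0.43  1.85  0.24  0.88 -0.04]
[-0.18785092  0.12850386] [ 0.55882313 -0.12094898  0.14967217]
```

View pics/v7.png

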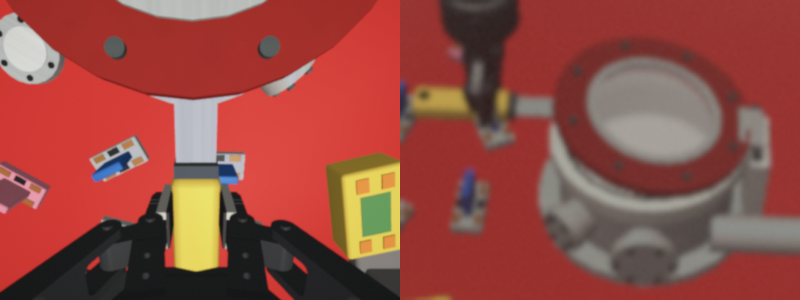

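```bash
python3 - <<'E'
from h import *
f=load('w7');P=cloud(f);h=cv2.cvtColor(f['frame'],cv2.COLOR_RGB2HSV).astype(int);H,S,V=h[...,0],h[...,1],h[...,2]
for v in range(138,260,8): print(v,np.round(P[v,274],4))
m=((H<6)|(H>174))&(P[...,2]>.12);Q=P[m];A=np.c_[Q[:,:2],np.ones(len(Q))];c=np.linalg.lstsq(A,Q[:,2],rcond=None)[0];print(c,np.arctan(c[1]),len(Q),Q.min(0),Q.max(0))
E
```

```text
138 [ 0.5597 -0.0921  0.1623]
146 [ 0.5597 -0.0962  0.15  ]
154 [ 0.5597 -0.0994  0.1496]
162 [ 0.5597 -0.1026  0.1496]
170 [ 0.5597 -0.1057  0.1502]
178 [ 0.5597 -0.1093  0.1486]
186 [ 0.5597 -0.1126  0.149 ]
194 [ 0.5597 -0.116   0.149 ]
202 [ 0.5597 -0.1194  0.1491]
210 [ 0.5597 -0.123   0.1489]
218 [ 0.5597 -0.1261  0.1502]
226 [ 0.5597 -0.1302  0.1489]
234 [ 0.5597 -0.1311  0.156 ]
242 [ 0.5597 -0.1344  0.1565]
250 [ 0.5597 -0.1387  0.155 ]
258 [ 0.5596 -0.1407  0.1584]
[ 0.00092854 -0.39724515  0.1386092 ] -0.37812925074629394 49138 [ 0.47417414 -0.17113847  0.14282427] [ 0.64195959 -0.04822455  0.2821185 ]
```

arm_command:
  rows:
    - {"fingers": -1,"x": 0.003,"y": 0,"z": -0.0116,"ax": 0,"ay": 0,"az": 0}
    - {"fingers": -1,"x": 0.003,"y": 0,"z": -0.0116,"ax": 0,"ay": 0,"az": 0}
    - {"fingers": -1,"x": 0.0045,"y": 0,"z": -0.011,"ax": 0,"ay": 0,"az": 0}
    - {"fingers": -1,"x": 0.0045,"y": 0,"z": -0.011,"ax": 0,"ay": 0,"az": 0}
    - {"fingers": -1,"x": 0.0059,"y": 0,"z": -0.0104,"ax": 0,"ay": 0,"az": 0}
    - {"fingers": -1,"x": 0.0059,"y": 0,"z": -0.0104,"ax": 0,"ay": 0,"az": 0}
    - {"fingers": -1,"x": 0.0072,"y": 0,"z": -0.0096,"ax": 0,"ay": 0,"az": 0}
    - {"fingers": -1,"x": 0.0072,"y": 0,"z": -0.0096,"ax": 0,"ay": 0,"az": 0}
    - {"fingers": -1,"x": 0.0084,"y": 0,"z": -0.0085,"ax": 0,"ay": 0,"az": 0}
    - {"fingers": -1,"x": 0.0084,"y": 0,"z": -0.0085,"ax": 0,"ay": 0,"az": 0}
  grip_force: 120

```text
clock: 14.27
tcp_pos: [0.5592, -0.0999, 0.2606]
orientation: [2.221, 2.221, 0.001]
contact_force: [0.2, -4.3, -3.2]
grip_width: 0.0277
gripper_force: 122.5
```

arm_command:
  rows:
    - {"fingers": -1,"x": 0.0094,"y": 0,"z": -0.0074,"ax": 0,"ay": 0,"az": 0}
    - {"fingers": -1,"x": 0.0094,"y": 0,"z": -0.0074,"ax": 0,"ay": 0,"az": 0}
    - {"fingers": -1,"x": 0.0102,"y": 0,"z": -0.0061,"ax": 0,"ay": 0,"az": 0}
    - {"fingers": -1,"x": 0.0102,"y": 0,"z": -0.0061,"ax": 0,"ay": 0,"az": 0}
    - {"fingers": -1,"x": 0.011,"y": 0,"z": -0.0047,"ax": 0,"ay": 0,"az": 0}
    - {"fingers": -1,"x": 0.011,"y": 0,"z": -0.0047,"ax": 0,"ay": 0,"az": 0}
    - {"fingers": -1,"x": 0.0115,"y": 0,"z": -0.0033,"ax": 0,"ay": 0,"az": 0}
    - {"fingers": -1,"x": 0.0115,"y": 0,"z": -0.0033,"ax": 0,"ay": 0,"az": 0}
    - {"fingers": -1,"x": 0.0118,"y": 0,"z": -0.0018,"ax": 0,"ay": 0,"az": 0}
    - {"fingers": -1,"x": 0.0118,"y": 0,"z": -0.0018,"ax": 0,"ay": 0,"az": 0}

```text
clock: 15.1
tcp_pos: [0.5588, 0.0085, 0.3062]
orientation: [-2.221, -2.221, -0.0]
contact_force: [-0.0, -2.9, -1.0]
grip_width: 0.0271
gripper_force: 122.8
```

arm_command:
  rows:
    - {"fingers": -1,"x": 0.005,"y": 0,"z": 0,"ax": 0,"ay": 0,"az": 0}
    - {"fingers": -1,"x": 0.005,"y": 0,"z": 0,"ax": 0,"ay": 0,"az": 0}
    - {"fingers": -1,"x": 0,"y": 0,"z": 0,"ax": 0,"ay": 0,"az": 0}
    - {"fingers": -1,"x": 0,"y": 0,"z": 0,"ax": 0,"ay": 0,"az": 0}
    - {"fingers": -1,"x": 0,"y": 0,"z": 0,"ax": 0,"ay": 0,"az": 0}

```text
clock: 15.52
tcp_pos: [0.5589, 0.017, 0.3058]
orientation: [-2.222, -2.22, -0.0]
contact_force: [0.1, -0.5, -1.3]
grip_width: 0.0278
gripper_force: 122.8
```

```bash
python3 - <<'E'
from h import *
st()
f=grab('top','t8');g=grab('scene','s8')
b=cv2.imread('pics/s8.png')[130:300,150:377];b=cv2.resize(b,(560,420),interpolation=cv2.INTER_CUBIC)
a=cv2.imread('pics/t8.png')[120:300,140:380];a=cv2.resize(a,(560,420),interpolation=cv2.INTER_CUBIC)
cv2.imwrite('pics/v8.png',cv2.resize(np.hstack([a,b]),(800,300)))
P=cloud(f)
m=(abs(P[...,0]-.558)<.1)&(P[...,1]>.06)&(P[...,1]<.15)&(P[...,2]>.25)&(P[...,2]<.36);Q=P[m];print(len(Q),np.percentile(Q,[5,50,95],axis=0))
E
```

```text
t 15.52 p [0.5589 0.017  0.3058] R [[0.001, 1.0, -0.0], [1.0, -0.001, 0.001], [0.001, -0.0, -1.0]] F [ 0.1 -0.5 -1.3] w 0.0278 q [ 0.3   0.28 -0.54  1.74  0.16  1.16 -0.29]
897 [[0.4693963  0.08468065 0.26707811]
 [0.55283879 0.11407489 0.30547163]
 [0.63166395 0.12429085 0.33057118]]
```

View pics/v8.png

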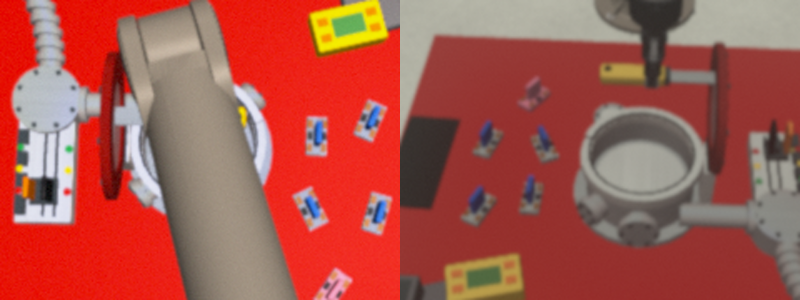

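arm_command:
  rows:
    - {"fingers": -1,"x": -0.039,"y": 0,"z": 0,"ax": 0,"ay": 0,"az": 0}
    - {"fingers": -1,"x": -0.039,"y": -0.0065,"z": 0,"ax": 0,"ay": 0,"az": 0}
    - {"fingers": -1,"x": -0.039,"y": -0.0065,"z": 0.015,"ax": 0,"ay": 0,"az": 0}
    - {"fingers": -1,"x": -0.038,"y": -0.0065,"z": 0.015,"ax": 0,"ay": 0,"az": 0}
    - {"fingers": -1,"x": -0.038,"y": -0.0065,"z": 0.015,"ax": 0,"ay": 0,"az": 0}
    - {"fingers": -1,"x": -0.038,"y": -0.0065,"z": 0.015,"ax": 0,"ay": 0,"az": 0}
    - {"fingers": -1,"x": -0.038,"y": -0.0065,"z": 0.015,"ax": 0,"ay": 0,"az": 0}
    - {"fingers": -1,"x": -0.038,"y": -0.0065,"z": 0.015,"ax": 0,"ay": 0,"az": 0}
    - {"fingers": -1,"x": -0.038,"y": -0.0065,"z": 0.015,"ax": 0,"ay": 0,"az": 0}
    - {"fingers": -1,"x": -0.038,"y": -0.0065,"z": 0.015,"ax": 0,"ay": 0,"az": 0}

```text
clock: 16.45
tcp_pos: [0.4997, -0.3676, 0.1855]
orientation: [2.222, 2.22, 0.0]
contact_force: [0.7, 0.5, -0.9]
grip_width: 0.0275
gripper_force: 122.8
```

arm_command:
  rows:
    - {"fingers": -1,"x": -0.04,"y": -0.0065,"z": 0.015,"ax": 0,"ay": 0,"az": 0}
    - {"fingers": -1,"x": 0,"y": 0,"z": 0,"ax": 0,"ay": 0,"az": 7.14}
    - {"fingers": -1,"x": 0,"y": 0,"z": 0,"ax": 0,"ay": 0,"az": 7.14}
    - {"fingers": -1,"x": 0,"y": 0,"z": 0,"ax": 0,"ay": 0,"az": 7.14}
    - {"fingers": -1,"x": 0,"y": 0,"z": 0,"ax": 0,"ay": 0,"az": 7.14}
    - {"fingers": -1,"x": 0,"y": 0,"z": 0,"ax": 0,"ay": 0,"az": 7.14}
    - {"fingers": -1,"x": 0,"y": 0,"z": 0,"ax": 0,"ay": 0,"az": 7.14}
    - {"fingers": -1,"x": 0,"y": 0,"z": 0,"ax": 0,"ay": 0,"az": 7.14}
    - {"fingers": -1,"x": 0,"y": 0,"z": 0,"ax": 0,"ay": 0,"az": 7.14}
    - {"fingers": -1,"x": 0,"y": 0,"z": 0,"ax": 0,"ay": 0,"az": 7.14}

```text
clock: 17.28
tcp_pos: [0.494, -0.4042, 0.1717]
orientation: [-3.065, -0.689, -0.0]
contact_force: [0.5, 0.4, -1.4]
grip_width: 0.027
gripper_force: 122.8
```

arm_command:
  rows:
    - {"fingers": -1,"x": 0,"y": 0,"z": 0,"ax": 0,"ay": 0,"az": 7.14}
    - {"fingers": -1,"x": 0,"y": 0,"z": 0,"ax": 0,"ay": 0,"az": 7.14}
    - {"fingers": -1,"x": 0,"y": 0,"z": 0,"ax": 0,"ay": 0,"az": 7.14}
    - {"fingers": -1,"x": 0,"y": 0,"z": 0,"ax": 0,"ay": 0,"az": 7.14}
    - {"fingers": -1,"x": 0,"y": 0,"z": 0,"ax": 0,"ay": 0,"az": 0}
    - {"fingers": -1,"x": 0,"y": 0,"z": 0,"ax": 0,"ay": 0,"az": 0}
    - {"fingers": -1,"x": 0,"y": 0,"z": 0,"ax": 0,"ay": 0,"az": 0}

```text
clock: 17.87
tcp_pos: [0.4941, -0.4041, 0.1717]
orientation: [-3.141, 0.073, 0.0]
contact_force: [0.2, 0.4, -1.4]
grip_width: 0.0274
gripper_force: 122.8
```

```bash
python3 - <<'E'
from h import *
st()
f=grab('wrist','w9');P=cloud(f);z=r.get_obs()['tcp_pos']
for v in range(100,270,14):print(v,np.round(P[v,274]-z,4),f['frame'][v,274])
E
```

```text
t 17.87 p [ 0.4941 -0.4041  0.1717] R [[0.999, -0.046, 0.0], [-0.046, -0.999, 0.0], [-0.0, -0.0, -1.0]] F [ 0.2  0.4 -1.4] w 0.0274 q [ 0.56  0.5   0.04  1.72 -0.02  0.92 -1.01]
100 [ 0.0797 -0.0024 -0.0091] [159 162 169]
114 [ 0.0746 -0.0022 -0.008 ] [160 162 169]
128 [ 0.0692 -0.0019 -0.01  ] [160 163 168]
142 [ 0.0639 -0.0017 -0.0088] [161 164 168]
156 [ 0.0585 -0.0014 -0.0081] [161 164 166]
170 [ 0.0528 -0.0012 -0.0085] [162 164 166]
184 [ 0.0468 -0.0009 -0.0098] [162 164 165]
198 [ 0.041  -0.0006 -0.0091] [162 165 165]
212 [ 0.0346 -0.0003 -0.0099] [162 164 164]
226 [ 0.0288 -0.0001 -0.0083] [150 153 151]
240 [ 0.0247  0.0001 -0.0029] [70 75 75]
254 [ 0.0189  0.0004 -0.0016] [199 171  68]
268 [0.0133 0.0007 0.    ] [206 188  77]
```

arm_command:
  rows:
    - {"fingers": -1,"x": 0,"y": 0.005,"z": 0.036,"ax": 0,"ay": 0,"az": 0}
    - {"fingers": -1,"x": 0,"y": 0,"z": 0.036,"ax": 0,"ay": 0,"az": 0}
    - {"fingers": -1,"x": 0,"y": 0,"z": 0.036,"ax": 0,"ay": 0,"az": 0}
    - {"fingers": -1,"x": 0,"y": 0,"z": 0.02,"ax": 0,"ay": 0,"az": 0}
    - {"fingers": -1,"x": 0,"y": 0,"z": 0.01,"ax": 0,"ay": 0,"az": 0}
    - {"fingers": -1,"x": 0,"y": 0,"z": 0.005,"ax": 0,"ay": 0,"az": 0}
    - {"fingers": -1,"x": 0,"y": 0,"z": 0,"ax": 0,"ay": 0,"az": 0}
    - {"fingers": -1,"x": 0,"y": 0,"z": 0,"ax": 0,"ay": 0,"az": 0}

```text
clock: 18.58
tcp_pos: [0.4948, -0.4098, 0.0302]
orientation: [3.139, -0.078, 0.003]
contact_force: [0.5, -1.2, -1.3]
grip_width: 0.0273
gripper_force: 122.8
```

arm_command:
  rows:
    - {"fingers": -1,"x": 0,"y": 0,"z": 0.0055,"ax": 0,"ay": 0,"az": 0}
    - {"fingers": -1,"x": 0,"y": 0,"z": 0,"ax": 0,"ay": 0,"az": 0}
    - {"fingers": 0.2,"x": 0,"y": 0,"z": 0,"ax": 0,"ay": 0,"az": 0}
    - {"fingers": 0.3,"x": 0,"y": 0,"z": 0,"ax": 0,"ay": 0,"az": 0}
    - {"fingers": 0.3,"x": 0,"y": 0,"z": 0,"ax": 0,"ay": 0,"az": 0}
    - {"fingers": 0.3,"x": 0,"y": 0,"z": 0,"ax": 0,"ay": 0,"az": 0}
    - {"fingers": 0.3,"x": 0,"y": 0,"z": -0.03,"ax": 0,"ay": 0,"az": 0}
    - {"fingers": 0.3,"x": 0,"y": 0,"z": -0.04,"ax": 0,"ay": 0,"az": 0}
    - {"fingers": 0.3,"x": 0,"y": 0,"z": -0.04,"ax": 0,"ay": 0,"az": -2.6}
    - {"fingers": 0.3,"x": 0,"y": 0,"z": -0.04,"ax": 0,"ay": 0,"az": 0}
  grip_force: 60

```text
clock: 19.42
tcp_pos: [0.4934, -0.4088, 0.1748]
orientation: [-3.141, 0.003, 0.001]
contact_force: [0.5, -0.8, 0.1]
grip_width: 0.0556
gripper_force: 0.0
```

arm_command:
  rows:
    - {"fingers": 0.3,"x": -0.005,"y": -0.035,"z": -0.015,"ax": 0,"ay": 0,"az": 0}
    - {"fingers": 0.3,"x": -0.005,"y": -0.035,"z": -0.015,"ax": 0,"ay": 0,"az": 0}
    - {"fingers": 0.3,"x": -0.005,"y": -0.035,"z": -0.015,"ax": 0,"ay": 0,"az": 0}
    - {"fingers": 0.3,"x": -0.005,"y": -0.035,"z": -0.015,"ax": 0,"ay": 0,"az": 0}
    - {"fingers": 0.3,"x": -0.005,"y": -0.035,"z": -0.015,"ax": 0,"ay": 0,"az": 0}
    - {"fingers": 0.3,"x": 0,"y": 0,"z": 0,"ax": 0,"ay": 0,"az": 0}
    - {"fingers": 0.3,"x": 0,"y": 0,"z": 0,"ax": 0,"ay": 0,"az": 0}

```text
clock: 20.0
tcp_pos: [0.4703, -0.232, 0.2496]
orientation: [3.141, -0.0, 0.004]
contact_force: [0.5, -0.2, -0.1]
grip_width: 0.0553
gripper_force: 0.0
```

```bash
cat >> h.py <<'E'
def fins(f):
    P=cloud(f);h=cv2.cvtColor(f['frame'],cv2.COLOR_RGB2HSV).astype(int);H,S,V=h[...,0],h[...,1],h[...,2]
    m=(H>100)&(H<130)&(S>90)&(P[...,2]>.046)&(P[...,2]<.062)&(P[...,0]<.8)&(P[...,1]<-.09)
    n,l,s,c=cv2.connectedComponentsWithStats(m.astype(np.uint8))
    for i in range(1,n):
        if s[i,4]<40: continue
        q=P[l==i];(cx,cy),wh,a=cv2.minAreaRect(q[:,:2].astype(np.float32));b=cv2.boxPoints(((cx,cy),wh,a));e=b[1]-b[0];g=b[2]-b[1];L=e if np.hypot(*e)>np.hypot(*g) else g
        an=np.degrees(np.arctan2(L[1],L[0]));an=(an+90)%180-90
        print('fin',np.round(c[i]),'xy',np.round([cx,cy],4),'size',np.round(wh,3),'ang',round(an,1),'z',round(float(np.median(q[:,2])),4))
E
python3 - <<'E'
from h import *
st()
f=grab('wrist','w10');fins(f)
P=cloud(f);h=cv2.cvtColor(f['frame'],cv2.COLOR_RGB2HSV).astype(int);H,S,V=h[...,0],h[...,1],h[...,2]
m=(H>20)&(H<34)&(S>150)&(P[...,2]>.015)&(P[...,2]<.035)&(P[...,1]<-.35);print('handle',m.sum(),np.median(P[m],0) if m.any() else '')
E
```

```text
t 20.0 p [ 0.4703 -0.232   0.2496] R [[1.0, -0.0, 0.002], [-0.0, -1.0, -0.001], [0.002, 0.001, -1.0]] F [ 0.5 -0.2 -0.1] w 0.0553 q [ 0.36  0.23 -0.03  1.91  0.01  0.99 -1.24]
fin [326.  28.] xy [ 0.615 -0.276] size [0.01  0.035] ang -22.9 z 0.0522
fin [226.  63.] xy [ 0.5864 -0.1869] size [0.01  0.034] ang -2.3 z 0.0521
fin [222. 192.] xy [ 0.4668 -0.1775] size [0.035 0.009] ang 26.5 z 0.0521
fin [328. 197.] xy [ 0.461  -0.2859] size [0.01  0.035] ang -16.8 z 0.0519
handle 1247 [ 0.45954837 -0.39634787  0.02368538]
```

View pics/w10.png

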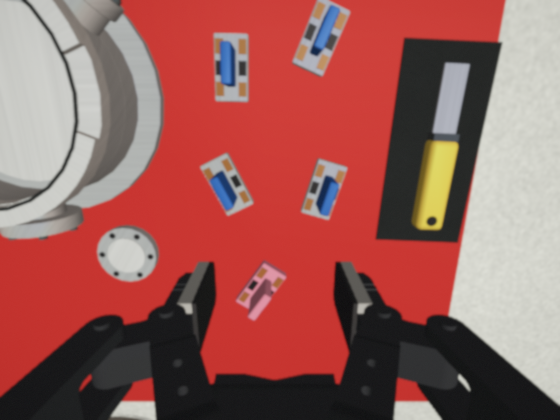

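arm_command:
  rows:
    - {"fingers": 0.3,"x": 0.0387,"y": -0.015,"z": 0.01,"ax": 0,"ay": 0,"az": 0}
    - {"fingers": 0.3,"x": 0.0387,"y": -0.015,"z": 0.02,"ax": 0,"ay": 0,"az": 0}
    - {"fingers": 0.3,"x": 0.0387,"y": -0.015,"z": 0.01,"ax": 0,"ay": 0,"az": 0}
    - {"fingers": 0.3,"x": 0,"y": 0,"z": 0.038,"ax": 0,"ay": 0,"az": 2.3}
    - {"fingers": 0.3,"x": 0,"y": 0,"z": 0.038,"ax": 0,"ay": 0,"az": 0}
    - {"fingers": 0.3,"x": 0,"y": 0,"z": 0.035,"ax": 0,"ay": 0,"az": 0}
    - {"fingers": 0.3,"x": 0,"y": 0,"z": 0.03,"ax": 0,"ay": 0,"az": 0}
    - {"fingers": 0.3,"x": 0,"y": 0,"z": 0.022,"ax": 0,"ay": 0,"az": 0}
    - {"fingers": 0.3,"x": 0,"y": 0,"z": 0,"ax": 0,"ay": 0,"az": 0}
    - {"fingers": 0.3,"x": 0,"y": 0,"z": 0,"ax": 0,"ay": 0,"az": 0}

```text
clock: 20.88
tcp_pos: [0.5791, -0.1929, 0.0461]
orientation: [3.141, -0.073, -0.006]
contact_force: [0.4, -0.7, 0.0]
grip_width: 0.0559
gripper_force: 0.0
```

arm_command:
  rows:
    - {"fingers": 0.3,"x": 0.0068,"y": -0.0065,"z": 0.004,"ax": 0,"ay": 0,"az": -1.9}
    - {"fingers": 0.3,"x": 0,"y": 0,"z": 0,"ax": 0,"ay": 0,"az": 0}
    - {"fingers": 0.3,"x": 0,"y": 0,"z": 0,"ax": 0,"ay": 0,"az": 0}

```text
clock: 21.13
tcp_pos: [0.5892, -0.1849, 0.0452]
orientation: [3.141, -0.016, 0.005]
contact_force: [0.6, -1.1, 0.9]
grip_width: 0.0555
gripper_force: 0.0
```

arm_command:
  rows:
    - {"fingers": -0.4,"x": 0,"y": 0,"z": 0,"ax": 0,"ay": 0,"az": 0}
    - {"fingers": -1,"x": 0,"y": 0,"z": 0,"ax": 0,"ay": 0,"az": 0}
    - {"fingers": -1,"x": 0,"y": 0,"z": 0,"ax": 0,"ay": 0,"az": 0}
    - {"fingers": -1,"x": 0,"y": 0,"z": 0,"ax": 0,"ay": 0,"az": 0}
    - {"fingers": -1,"x": 0,"y": 0,"z": 0,"ax": 0,"ay": 0,"az": 0}
    - {"fingers": -1,"x": 0,"y": 0,"z": 0,"ax": 0,"ay": 0,"az": 0}
    - {"fingers": -1,"x": 0,"y": 0,"z": 0,"ax": 0,"ay": 0,"az": 0}

```text
clock: 21.72
tcp_pos: [0.5873, -0.1856, 0.0438]
orientation: [3.141, -0.018, -0.0]
contact_force: [-0.9, -0.5, 1.5]
grip_width: 0.0089
gripper_force: 60.9
```

arm_command:
  rows:
    - {"fingers": -1,"x": 0,"y": 0,"z": -0.025,"ax": 0,"ay": 0,"az": 0}
    - {"fingers": -1,"x": 0,"y": 0,"z": -0.04,"ax": 0,"ay": 0,"az": -1}
    - {"fingers": -1,"x": 0,"y": 0,"z": -0.04,"ax": 0,"ay": 0,"az": 0}
    - {"fingers": -1,"x": 0,"y": 0,"z": -0.04,"ax": 0,"ay": 0,"az": 0}
    - {"fingers": -1,"x": 0,"y": -0.036,"z": 0,"ax": 0,"ay": 0,"az": 0}
    - {"fingers": -1,"x": 0,"y": -0.036,"z": 0,"ax": 0,"ay": 0,"az": 0}
    - {"fingers": -1,"x": 0,"y": -0.036,"z": 0,"ax": 0,"ay": 0,"az": 0}
    - {"fingers": -1,"x": 0.007,"y": -0.036,"z": 0,"ax": 0,"ay": 0,"az": 0}
    - {"fingers": -1,"x": 0,"y": -0.036,"z": 0,"ax": 0,"ay": 0,"az": 0}
    - {"fingers": -1,"x": 0,"y": -0.035,"z": 0,"ax": 0,"ay": 0,"az": 0}

```text
clock: 22.55
tcp_pos: [0.5928, 0.0317, 0.1885]
orientation: [-3.141, -0.01, 0.0]
contact_force: [1.1, -0.1, -1.4]
grip_width: 0.0093
gripper_force: 60.5
```

arm_command:
  rows:
    - {"fingers": -1,"x": 0,"y": 0,"z": 0.03,"ax": 0,"ay": 0,"az": 0}
    - {"fingers": -1,"x": 0,"y": 0,"z": 0.01,"ax": 0,"ay": 0,"az": 0}
    - {"fingers": -1,"x": 0,"y": 0,"z": 0,"ax": 0,"ay": 0,"az": 0}
    - {"fingers": -1,"x": 0,"y": 0,"z": 0,"ax": 0,"ay": 0,"az": 0}

```text
clock: 22.88
tcp_pos: [0.5926, 0.0283, 0.1482]
orientation: [3.141, 0.007, -0.003]
contact_force: [0.6, -0.1, -1.4]
grip_width: 0.0089
gripper_force: 60.4
```

```bash
python3 - <<'E'
from h import *
st()
f=grab('wrist','w11')
E
```

```text
t 22.88 p [0.5926 0.0283 0.1482] R [[1.0, 0.005, -0.002], [0.005, -1.0, -0.001], [-0.002, 0.001, -1.0]] F [ 0.6 -0.1 -1.4] w 0.0089 q [-0.07  0.46 -0.11  1.84  0.07  0.85 -1.78]
```

View pics/w11.png

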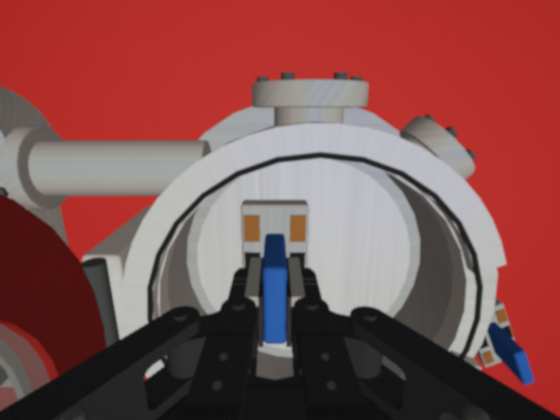

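arm_command:
  rows:
    - {"fingers": -1,"x": 0.001,"y": -0.001,"z": 0.02,"ax": 0,"ay": 0,"az": 0}
    - {"fingers": -1,"x": 0,"y": 0,"z": 0.02,"ax": 0,"ay": 0,"az": 0}
    - {"fingers": -1,"x": 0,"y": 0,"z": 0.012,"ax": 0,"ay": 0,"az": 0}
    - {"fingers": -1,"x": 0,"y": 0,"z": 0.005,"ax": 0,"ay": 0,"az": 0}
    - {"fingers": -1,"x": 0,"y": 0,"z": 0,"ax": 0,"ay": 0,"az": 0}
    - {"fingers": -1,"x": 0,"y": 0,"z": 0,"ax": 0,"ay": 0,"az": 0}

```text
clock: 23.43
tcp_pos: [0.5947, 0.0303, 0.0925]
orientation: [3.142, 0.009, 0.001]
contact_force: [-0.0, 0.4, -1.2]
grip_width: 0.0093
gripper_force: 60.4
```

arm_command:
  rows:
    - {"fingers": -1,"x": 0,"y": 0,"z": 0.003,"ax": 0,"ay": 0,"az": 0}
    - {"fingers": -1,"x": 0,"y": 0,"z": 0,"ax": 0,"ay": 0,"az": 0}
    - {"fingers": -0.45,"x": 0,"y": 0,"z": 0,"ax": 0,"ay": 0,"az": 0}
    - {"fingers": -0.45,"x": 0,"y": 0,"z": 0,"ax": 0,"ay": 0,"az": 0}
    - {"fingers": -0.45,"x": 0,"y": 0,"z": 0,"ax": 0,"ay": 0,"az": 0}
    - {"fingers": -0.45,"x": 0,"y": 0,"z": -0.03,"ax": 0,"ay": 0,"az": 0}
    - {"fingers": -0.45,"x": 0,"y": 0,"z": -0.04,"ax": 0,"ay": 0,"az": 0}
    - {"fingers": 0,"x": 0,"y": 0,"z": -0.04,"ax": 0,"ay": 0,"az": 0}
    - {"fingers": 0.3,"x": 0,"y": 0,"z": -0.04,"ax": 0,"ay": 0,"az": 0}

```text
clock: 24.18
tcp_pos: [0.5937, 0.0307, 0.2406]
orientation: [-3.142, -0.01, 0.0]
contact_force: [0.7, -0.1, 0.4]
grip_width: 0.047
gripper_force: 0.0
```

arm_command:
  rows:
    - {"fingers": 0.3,"x": -0.0215,"y": 0.0346,"z": 0,"ax": 0,"ay": 0,"az": 0}
    - {"fingers": 0.3,"x": -0.0215,"y": 0.0346,"z": 0,"ax": 0,"ay": 0,"az": 0}
    - {"fingers": 0.3,"x": -0.0215,"y": 0.0346,"z": 0,"ax": 0,"ay": 0,"az": 0}
    - {"fingers": 0.3,"x": -0.0215,"y": 0.0346,"z": 0,"ax": 0,"ay": 0,"az": 0}
    - {"fingers": 0.3,"x": -0.0215,"y": 0.0346,"z": 0,"ax": 0,"ay": 0,"az": 0}
    - {"fingers": 0.3,"x": -0.0215,"y": 0.0346,"z": 0,"ax": 0,"ay": 0,"az": 0}
    - {"fingers": 0.3,"x": 0,"y": 0,"z": 0,"ax": 0,"ay": 0,"az": -6.6}
    - {"fingers": 0.3,"x": 0,"y": 0,"z": 0,"ax": 0,"ay": 0,"az": -6.6}
    - {"fingers": 0.3,"x": 0,"y": 0,"z": 0,"ax": 0,"ay": 0,"az": -6.6}
    - {"fingers": 0.3,"x": 0,"y": 0,"z": 0,"ax": 0,"ay": 0,"az": -6.6}

```text
clock: 25.02
tcp_pos: [0.4663, -0.178, 0.2391]
orientation: [3.054, 0.734, 0.001]
contact_force: [0.1, -0.1, -0.4]
grip_width: 0.0555
gripper_force: 0.0
```

arm_command:
  rows:
    - {"fingers": 0.3,"x": 0,"y": 0,"z": 0.04,"ax": 0,"ay": 0,"az": 0}
    - {"fingers": 0.3,"x": 0,"y": 0,"z": 0.04,"ax": 0,"ay": 0,"az": 0}
    - {"fingers": 0.3,"x": 0,"y": 0,"z": 0.03,"ax": 0,"ay": 0,"az": 0}
    - {"fingers": 0.3,"x": 0,"y": 0,"z": 0,"ax": 0,"ay": 0,"az": 0}
    - {"fingers": 0.3,"x": 0,"y": 0,"z": 0,"ax": 0,"ay": 0,"az": 0}

```text
clock: 25.43
tcp_pos: [0.4656, -0.1775, 0.1282]
orientation: [-3.055, -0.727, 0.004]
contact_force: [-0.3, -0.4, 1.0]
grip_width: 0.0554
gripper_force: 0.0
```

```bash
cat >> h.py <<'E'
def rel(x,y,z,psi):
    o=r.get_obs();M=R.from_rotvec(o['orientation']).as_matrix();d=M.T@(np.array([x,y,z])-o['tcp_pos'])
    c=np.degrees(np.arctan2(M[1,0],M[0,0]));print('psi',round(c,1),'tool shift',np.round(d,4),'az',round(-(psi-c),1))
E
python3 - <<'E'
from h import *
st();rel(.4668,-.1775,.042,26.5)
f=grab('wrist','w12');fins(f)
f=grab('top','t12');fins(f)
P=cloud(f);m=(abs(P[...,0]-.558)<.085)&(abs(P[...,1]-.0076)<.085)&(abs(P[...,2]-.097)<.006);print(m.sum(),P[m].min(0),P[m].max(0))
E
```

```text
t 25.43 p [ 0.4656 -0.1775  0.1282] R [[0.893, 0.45, -0.003], [0.45, -0.893, 0.001], [-0.002, -0.002, -1.0]] F [-0.3 -0.4  1. ] w 0.0554 q [ 0.31  0.36 -0.08  2.07  0.04  0.72 -0.91]
psi 26.8 tool shift [0.0012 0.0007 0.0862] az 0.3
fin [538.  90.] xy [ 0.6131 -0.2743] size [0.01  0.032] ang -23.1 z 0.0517
fin [276. 229.] xy [ 0.467  -0.1769] size [0.035 0.009] ang 26.5 z 0.0522
fin [413. 298.] xy [ 0.4636 -0.2859] size [0.011 0.029] ang -16.0 z 0.0517
fin [477. 129.] xy [ 0.7887 -0.5984] size [0.093 0.01 ] ang 84.5 z 0.055
119 [ 0.47351009 -0.07496113  0.09101985] [0.64279332 0.09102342 0.1029304 ]
```

Right above carrier C; grasp it.

arm_command:
  rows:
    - {"fingers": 0.3,"x": 0.001,"y": 0,"z": 0.03,"ax": 0,"ay": 0,"az": 0}
    - {"fingers": 0.3,"x": 0,"y": 0,"z": 0.03,"ax": 0,"ay": 0,"az": 0}
    - {"fingers": 0.3,"x": 0,"y": 0,"z": 0.025,"ax": 0,"ay": 0,"az": 0}
    - {"fingers": 0.3,"x": 0,"y": 0,"z": 0,"ax": 0,"ay": 0,"az": 0}
    - {"fingers": -0.4,"x": 0,"y": 0,"z": 0,"ax": 0,"ay": 0,"az": 0}
    - {"fingers": -1,"x": 0,"y": 0,"z": 0,"ax": 0,"ay": 0,"az": 0}
    - {"fingers": -1,"x": 0,"y": 0,"z": 0,"ax": 0,"ay": 0,"az": 0}
    - {"fingers": -1,"x": 0,"y": 0,"z": 0,"ax": 0,"ay": 0,"az": 0}
    - {"fingers": -1,"x": 0,"y": 0,"z": 0,"ax": 0,"ay": 0,"az": 0}
    - {"fingers": -1,"x": 0,"y": 0,"z": 0,"ax": 0,"ay": 0,"az": 0}

```text
clock: 26.37
tcp_pos: [0.4686, -0.1776, 0.0455]
orientation: [3.055, 0.726, 0.004]
contact_force: [-2.6, 0.4, 8.7]
grip_width: 0.0088
gripper_force: 62.2
```

arm_command:
  rows:
    - {"fingers": -1,"x": 0,"y": 0,"z": -0.025,"ax": 0,"ay": 0,"az": 0}
    - {"fingers": -1,"x": 0,"y": 0,"z": -0.04,"ax": 0,"ay": 0,"az": 0}
    - {"fingers": -1,"x": 0,"y": 0,"z": -0.04,"ax": 0,"ay": 0,"az": 0}
    - {"fingers": -1,"x": 0,"y": 0,"z": -0.04,"ax": 0,"ay": 0,"az": 0}
    - {"fingers": -1,"x": 0,"y": 0,"z": 0,"ax": 0,"ay": 0,"az": 6.7}
    - {"fingers": -1,"x": 0,"y": 0,"z": 0,"ax": 0,"ay": 0,"az": 6.7}
    - {"fingers": -1,"x": 0,"y": 0,"z": 0,"ax": 0,"ay": 0,"az": 6.7}
    - {"fingers": -1,"x": 0,"y": 0,"z": 0,"ax": 0,"ay": 0,"az": 6.7}
    - {"fingers": -1,"x": 0,"y": 0,"z": 0,"ax": 0,"ay": 0,"az": 0}
    - {"fingers": -1,"x": 0,"y": 0,"z": 0,"ax": 0,"ay": 0,"az": 0}

```text
clock: 27.2
tcp_pos: [0.4672, -0.1772, 0.1892]
orientation: [3.141, 0.004, 0.001]
contact_force: [-0.1, -0.1, -1.4]
grip_width: 0.0092
gripper_force: 60.5
```

arm_command:
  rows:
    - {"fingers": -1,"x": 0.0094,"y": -0.0345,"z": 0,"ax": 0,"ay": 0,"az": 0}
    - {"fingers": -1,"x": 0.0094,"y": -0.0345,"z": 0,"ax": 0,"ay": 0,"az": 0}
    - {"fingers": -1,"x": 0.0094,"y": -0.0345,"z": 0,"ax": 0,"ay": 0,"az": 0}
    - {"fingers": -1,"x": 0.0094,"y": -0.0345,"z": 0,"ax": 0,"ay": 0,"az": 0}
    - {"fingers": -1,"x": 0.0094,"y": -0.0345,"z": 0,"ax": 0,"ay": 0,"az": 0}
    - {"fingers": -1,"x": 0.0094,"y": -0.0345,"z": 0,"ax": 0,"ay": 0,"az": 0}
    - {"fingers": -1,"x": 0,"y": 0,"z": 0.03,"ax": 0,"ay": 0,"az": 0}
    - {"fingers": -1,"x": 0,"y": 0,"z": 0.01,"ax": 0,"ay": 0,"az": 0}
    - {"fingers": -1,"x": 0,"y": 0,"z": 0,"ax": 0,"ay": 0,"az": 0}
    - {"fingers": -1,"x": 0,"y": 0,"z": 0,"ax": 0,"ay": 0,"az": 0}

```text
clock: 28.03
tcp_pos: [0.5232, 0.0285, 0.1485]
orientation: [3.141, -0.001, -0.003]
contact_force: [0.7, -0.1, -0.8]
grip_width: 0.0088
gripper_force: 60.5
```

```bash
python3 - <<'E'
from h import *
st();rel(.5235,.0296,.0905,0)
f=grab('wrist','w13')
P=cloud(f);h=cv2.cvtColor(f['frame'],cv2.COLOR_RGB2HSV).astype(int)
m=(h[...,0]>100)&(h[...,0]<130)&(h[...,1]>90)&(abs(P[...,0]-.558)<.085)&(abs(P[...,1]-.0076)<.085)&(P[...,2]<.102);print(m.sum(),P[m].min(0),P[m].max(0))
# floor of carriers in chamber
m=(abs(P[...,2]-.057)<.004)&(abs(P[...,0]-.558)<.085)&(abs(P[...,1]-.0076)<.08);print(m.sum(),np.percentile(P[m],[1,99],axis=0))
E
```

```text
t 28.03 p [0.5232 0.0285 0.1485] R [[1.0, -0.001, -0.002], [-0.001, -1.0, -0.001], [-0.002, 0.001, -1.0]] F [ 0.7 -0.1 -0.8] w 0.0088 q [-0.09  0.36 -0.1   2.    0.05  0.78 -1.79]
psi -0.0 tool shift [ 0.0004 -0.0011  0.058 ] az -0.0
1273 [0.57721949 0.02705206 0.09453855] [0.61199588 0.03628187 0.09944934]
6294 [[ 0.47556674 -0.07085812  0.05322873]
 [ 0.64125882  0.08485213  0.0607561 ]]
```

View pics/w13.png

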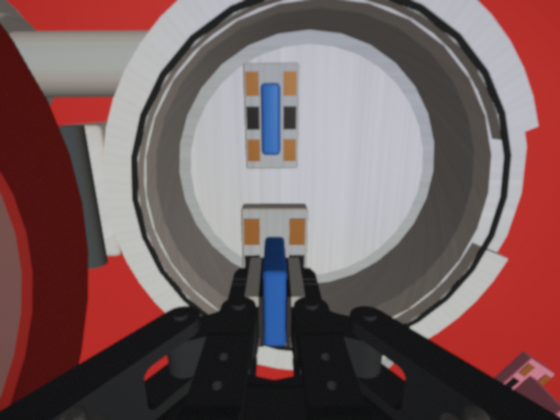

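arm_command:
  rows:
    - {"fingers": -1,"x": 0,"y": -0.001,"z": 0.02,"ax": 0,"ay": 0,"az": 0}
    - {"fingers": -1,"x": 0,"y": 0,"z": 0.02,"ax": 0,"ay": 0,"az": 0}
    - {"fingers": -1,"x": 0,"y": 0,"z": 0.012,"ax": 0,"ay": 0,"az": 0}
    - {"fingers": -1,"x": 0,"y": 0,"z": 0.006,"ax": 0,"ay": 0,"az": 0}
    - {"fingers": -1,"x": 0,"y": 0,"z": 0,"ax": 0,"ay": 0,"az": 0}
    - {"fingers": -1,"x": 0,"y": 0,"z": 0,"ax": 0,"ay": 0,"az": 0}

```text
clock: 28.58
tcp_pos: [0.5247, 0.0301, 0.0918]
orientation: [3.142, -0.002, 0.003]
contact_force: [1.1, -0.3, -1.7]
grip_width: 0.0088
gripper_force: 60.8
```

arm_command:
  rows:
    - {"fingers": -0.45,"x": 0,"y": 0,"z": 0.001,"ax": 0,"ay": 0,"az": 0}
    - {"fingers": -0.45,"x": 0,"y": 0,"z": 0,"ax": 0,"ay": 0,"az": 0}
    - {"fingers": -0.45,"x": 0,"y": 0,"z": 0,"ax": 0,"ay": 0,"az": 0}
    - {"fingers": -0.45,"x": 0,"y": 0,"z": -0.03,"ax": 0,"ay": 0,"az": 0}
    - {"fingers": -0.45,"x": 0,"y": 0,"z": -0.04,"ax": 0,"ay": 0,"az": 0}
    - {"fingers": 0,"x": 0,"y": 0,"z": -0.04,"ax": 0,"ay": 0,"az": 0}
    - {"fingers": 0.3,"x": 0,"y": 0,"z": -0.04,"ax": 0,"ay": 0,"az": 0}
    - {"fingers": 0.3,"x": -0.0078,"y": 0.0394,"z": 0,"ax": 0,"ay": 0,"az": 0}
    - {"fingers": 0.3,"x": -0.0078,"y": 0.0394,"z": 0,"ax": 0,"ay": 0,"az": 0}
    - {"fingers": 0.3,"x": -0.0078,"y": 0.0394,"z": 0,"ax": 0,"ay": 0,"az": 0}

```text
clock: 29.42
tcp_pos: [0.5006, -0.0884, 0.2413]
orientation: [3.141, 0.002, 0.005]
contact_force: [0.1, -1.2, 0.0]
grip_width: 0.0555
gripper_force: 0.0
```

arm_command:
  rows:
    - {"fingers": 0.3,"x": -0.0078,"y": 0.0394,"z": 0,"ax": 0,"ay": 0,"az": 0}
    - {"fingers": 0.3,"x": -0.0078,"y": 0.0394,"z": 0,"ax": 0,"ay": 0,"az": 0}
    - {"fingers": 0.3,"x": -0.0078,"y": 0.0394,"z": 0,"ax": 0,"ay": 0,"az": 0}
    - {"fingers": 0.3,"x": -0.0078,"y": 0.0394,"z": 0,"ax": 0,"ay": 0,"az": 0}
    - {"fingers": 0.3,"x": -0.0078,"y": 0.0394,"z": 0,"ax": 0,"ay": 0,"az": 0}
    - {"fingers": 0.3,"x": 0,"y": 0,"z": 0,"ax": 0,"ay": 0,"az": 5.6}
    - {"fingers": 0.3,"x": 0,"y": 0,"z": 0,"ax": 0,"ay": 0,"az": 5.6}
    - {"fingers": 0.3,"x": 0,"y": 0,"z": 0,"ax": 0,"ay": 0,"az": 5.6}
    - {"fingers": 0.3,"x": 0,"y": 0,"z": 0.04,"ax": 0,"ay": 0,"az": 0}
    - {"fingers": 0.3,"x": 0,"y": 0,"z": 0.04,"ax": 0,"ay": 0,"az": 0}

```text
clock: 30.25
tcp_pos: [0.4634, -0.2856, 0.1615]
orientation: [3.106, -0.461, 0.012]
contact_force: [-0.6, -0.1, -1.0]
grip_width: 0.0555
gripper_force: 0.0
```

arm_command:
  rows:
    - {"fingers": 0.3,"x": 0,"y": 0,"z": 0.03,"ax": 0,"ay": 0,"az": 0}
    - {"fingers": 0.3,"x": 0,"y": 0,"z": 0,"ax": 0,"ay": 0,"az": 0}
    - {"fingers": 0.3,"x": 0,"y": 0,"z": 0,"ax": 0,"ay": 0,"az": 0}

```text
clock: 30.5
tcp_pos: [0.4605, -0.2841, 0.1292]
orientation: [-3.107, 0.46, 0.004]
contact_force: [0.4, -0.3, 0.7]
grip_width: 0.0553
gripper_force: 0.0
```

```bash
python3 - <<'E'
from h import *
st();rel(.461,-.2859,.042,-16.8)
f=grab('wrist','w14');fins(f)
E
```

```text
t 30.5 p [ 0.4605 -0.2841  0.1292] R [[0.957, -0.29, -0.003], [-0.29, -0.957, 0.001], [-0.003, -0.0, -1.0]] F [ 0.4 -0.3  0.7] w 0.0553 q [ 0.35  0.41  0.11  1.99 -0.07  0.75 -1.36]
psi -16.8 tool shift [0.0013 0.0016 0.0872] az -0.0
fin [178.   4.] xy [ 0.6001 -0.2705] size [0.01  0.005] ang 79.0 z 0.0515
fin [279. 227.] xy [ 0.461  -0.2863] size [0.009 0.035] ang -16.1 z 0.0521
```

arm_command:
  rows:
    - {"fingers": 0.3,"x": 0.001,"y": 0.002,"z": 0.03,"ax": 0,"ay": 0,"az": 0}
    - {"fingers": 0.3,"x": 0,"y": 0,"z": 0.03,"ax": 0,"ay": 0,"az": 0}
    - {"fingers": 0.3,"x": 0,"y": 0,"z": 0.025,"ax": 0,"ay": 0,"az": 0}
    - {"fingers": 0.3,"x": 0,"y": 0,"z": 0,"ax": 0,"ay": 0,"az": 0}
    - {"fingers": -0.4,"x": 0,"y": 0,"z": 0,"ax": 0,"ay": 0,"az": 0}
    - {"fingers": -1,"x": 0,"y": 0,"z": 0,"ax": 0,"ay": 0,"az": 0}
    - {"fingers": -1,"x": 0,"y": 0,"z": 0,"ax": 0,"ay": 0,"az": 0}
    - {"fingers": -1,"x": 0,"y": 0,"z": 0,"ax": 0,"ay": 0,"az": 0}
    - {"fingers": -1,"x": 0,"y": 0,"z": 0,"ax": 0,"ay": 0,"az": 0}
    - {"fingers": -1,"x": 0,"y": 0,"z": 0,"ax": 0,"ay": 0,"az": 0}

```text
clock: 31.38
tcp_pos: [0.4631, -0.2875, 0.047]
orientation: [3.107, -0.46, 0.006]
contact_force: [-0.9, -0.7, 8.1]
grip_width: 0.0089
gripper_force: 59.0
```

arm_command:
  rows:
    - {"fingers": -1,"x": 0,"y": 0,"z": -0.025,"ax": 0,"ay": 0,"az": 0}
    - {"fingers": -1,"x": 0,"y": 0,"z": -0.04,"ax": 0,"ay": 0,"az": 0}
    - {"fingers": -1,"x": 0,"y": 0,"z": -0.04,"ax": 0,"ay": 0,"az": 0}
    - {"fingers": -1,"x": 0,"y": 0,"z": -0.04,"ax": 0,"ay": 0,"az": 0}
    - {"fingers": -1,"x": 0,"y": 0,"z": 0,"ax": 0,"ay": 0,"az": -5.6}
    - {"fingers": -1,"x": 0,"y": 0,"z": 0,"ax": 0,"ay": 0,"az": -5.6}
    - {"fingers": -1,"x": 0,"y": 0,"z": 0,"ax": 0,"ay": 0,"az": -5.6}
    - {"fingers": -1,"x": 0,"y": 0,"z": 0,"ax": 0,"ay": 0,"az": 0}
    - {"fingers": -1,"x": 0,"y": 0,"z": 0,"ax": 0,"ay": 0,"az": 0}

```text
clock: 32.13
tcp_pos: [0.4614, -0.2868, 0.1903]
orientation: [3.141, -0.006, 0.001]
contact_force: [0.0, 0.1, -1.6]
grip_width: 0.0089
gripper_force: 59.2
```

arm_command:
  rows:
    - {"fingers": -1,"x": 0.009,"y": -0.0388,"z": 0,"ax": 0,"ay": 0,"az": 0}
    - {"fingers": -1,"x": 0.009,"y": -0.0388,"z": 0,"ax": 0,"ay": 0,"az": 0}
    - {"fingers": -1,"x": 0.009,"y": -0.0388,"z": 0,"ax": 0,"ay": 0,"az": 0}
    - {"fingers": -1,"x": 0.009,"y": -0.0388,"z": 0,"ax": 0,"ay": 0,"az": 0}
    - {"fingers": -1,"x": 0.009,"y": -0.0388,"z": 0,"ax": 0,"ay": 0,"az": 0}
    - {"fingers": -1,"x": 0.009,"y": -0.0388,"z": 0,"ax": 0,"ay": 0,"az": 0}
    - {"fingers": -1,"x": 0.009,"y": -0.0388,"z": 0,"ax": 0,"ay": 0,"az": 0}
    - {"fingers": -1,"x": 0,"y": 0,"z": 0.025,"ax": 0,"ay": 0,"az": 0}
    - {"fingers": -1,"x": 0,"y": 0,"z": 0,"ax": 0,"ay": 0,"az": 0}
    - {"fingers": -1,"x": 0,"y": 0,"z": 0,"ax": 0,"ay": 0,"az": 0}

```text
clock: 32.97
tcp_pos: [0.5237, -0.0151, 0.1639]
orientation: [3.141, -0.003, -0.005]
contact_force: [-0.5, -0.2, -1.1]
grip_width: 0.0091
gripper_force: 59.3
```

```bash
cat >> h.py <<'E'
def infins(f):
    P=cloud(f);h=cv2.cvtColor(f['frame'],cv2.COLOR_RGB2HSV).astype(int)
    m=(h[...,0]>100)&(h[...,0]<130)&(h[...,1]>90)&(np.hypot(P[...,0]-.5585,P[...,1]-.0076)<.085)&(P[...,2]<.106)&(P[...,2]>.09)
    n,l,s,c=cv2.connectedComponentsWithStats(m.astype(np.uint8))
    for i in range(1,n):
        if s[i,4]>40:q=P[l==i];print('in',s[i,4],np.round((q.min(0)+q.max(0))/2,4),np.round(np.ptp(q,0),3))
E
python3 - <<'E'
from h import *
st();rel(.5235,-.0144,.0905,0)
f=grab('wrist','w15');infins(f)
E
```

```text
t 32.97 p [ 0.5237 -0.0151  0.1639] R [[1.0, -0.002, -0.003], [-0.002, -1.0, -0.001], [-0.003, 0.001, -1.0]] F [-0.5 -0.2 -1.1] w 0.0091 q [-0.05  0.34 -0.05  1.99  0.02  0.81 -1.69]
psi -0.1 tool shift [ 0.     -0.0008  0.0734] az -0.1
in 1219 [0.5944 0.0313 0.0947] [0.035 0.01  0.009]
in 920 [0.5228 0.0311 0.0946] [0.036 0.01  0.009]
```

arm_command:
  rows:
    - {"fingers": -1,"x": 0,"y": 0,"z": 0.025,"ax": 0,"ay": 0,"az": 0}
    - {"fingers": -1,"x": 0,"y": 0,"z": 0.025,"ax": 0,"ay": 0,"az": 0}
    - {"fingers": -1,"x": 0,"y": 0,"z": 0.015,"ax": 0,"ay": 0,"az": 0}
    - {"fingers": -1,"x": 0,"y": 0,"z": 0.007,"ax": 0,"ay": 0,"az": 0}
    - {"fingers": -1,"x": 0,"y": 0,"z": 0,"ax": 0,"ay": 0,"az": 0}
    - {"fingers": -1,"x": 0,"y": 0,"z": 0,"ax": 0,"ay": 0,"az": 0}

```text
clock: 33.52
tcp_pos: [0.5255, -0.0163, 0.0936]
orientation: [3.141, -0.006, 0.002]
contact_force: [0.0, 0.7, -1.9]
grip_width: 0.009
gripper_force: 59.9
```

arm_command:
  rows:
    - {"fingers": -0.45,"x": 0,"y": 0,"z": 0.001,"ax": 0,"ay": 0,"az": 0}
    - {"fingers": -0.45,"x": 0,"y": 0,"z": 0,"ax": 0,"ay": 0,"az": 0}
    - {"fingers": -0.45,"x": 0,"y": 0,"z": 0,"ax": 0,"ay": 0,"az": 0}
    - {"fingers": -0.45,"x": 0,"y": 0,"z": -0.03,"ax": 0,"ay": 0,"az": 0}
    - {"fingers": -0.45,"x": 0,"y": 0,"z": -0.04,"ax": 0,"ay": 0,"az": 0}
    - {"fingers": 0,"x": 0,"y": 0,"z": -0.04,"ax": 0,"ay": 0,"az": 0}
    - {"fingers": 0.3,"x": 0,"y": 0,"z": -0.04,"ax": 0,"ay": 0,"az": 0}
    - {"fingers": 0.3,"x": 0.013,"y": 0.0372,"z": 0,"ax": 0,"ay": 0,"az": 0}
    - {"fingers": 0.3,"x": 0.013,"y": 0.0372,"z": 0,"ax": 0,"ay": 0,"az": 0}
    - {"fingers": 0.3,"x": 0.013,"y": 0.0372,"z": 0,"ax": 0,"ay": 0,"az": 0}

```text
clock: 34.35
tcp_pos: [0.5647, -0.1276, 0.2438]
orientation: [3.141, 0.002, 0.006]
contact_force: [0.0, -0.3, -0.4]
grip_width: 0.0556
gripper_force: 0.0
```

arm_command:
  rows:
    - {"fingers": 0.3,"x": 0.013,"y": 0.0372,"z": 0,"ax": 0,"ay": 0,"az": 0}
    - {"fingers": 0.3,"x": 0.013,"y": 0.0372,"z": 0,"ax": 0,"ay": 0,"az": 0}
    - {"fingers": 0.3,"x": 0.013,"y": 0.0372,"z": 0,"ax": 0,"ay": 0,"az": 0}
    - {"fingers": 0.3,"x": 0.013,"y": 0.0372,"z": 0,"ax": 0,"ay": 0,"az": 0}
    - {"fingers": 0.3,"x": 0,"y": 0,"z": 0,"ax": 0,"ay": 0,"az": 5.7}
    - {"fingers": 0.3,"x": 0,"y": 0,"z": 0,"ax": 0,"ay": 0,"az": 5.7}
    - {"fingers": 0.3,"x": 0,"y": 0,"z": 0,"ax": 0,"ay": 0,"az": 5.7}
    - {"fingers": 0.3,"x": 0,"y": 0,"z": 0.02,"ax": 0,"ay": 0,"az": 5.7}
    - {"fingers": 0.3,"x": 0,"y": 0,"z": 0.04,"ax": 0,"ay": 0,"az": 0}
    - {"fingers": 0.3,"x": 0,"y": 0,"z": 0.04,"ax": 0,"ay": 0,"az": 0}

```text
clock: 35.18
tcp_pos: [0.6172, -0.2761, 0.143]
orientation: [3.078, -0.623, 0.009]
contact_force: [0.7, -0.5, -1.0]
grip_width: 0.0555
gripper_force: 0.0
```

arm_command:
  rows:
    - {"fingers": 0.3,"x": 0,"y": 0,"z": 0.01,"ax": 0,"ay": 0,"az": 0}
    - {"fingers": 0.3,"x": 0,"y": 0,"z": 0,"ax": 0,"ay": 0,"az": 0}
    - {"fingers": 0.3,"x": 0,"y": 0,"z": 0,"ax": 0,"ay": 0,"az": 0}

```text
clock: 35.43
tcp_pos: [0.6161, -0.2759, 0.1328]
orientation: [3.079, -0.622, 0.001]
contact_force: [0.3, 0.6, 0.5]
grip_width: 0.0554
gripper_force: 0.0
```

```bash
python3 - <<'E'
from h import *
st();rel(.615,-.2755,.042,-22.9)
f=grab('wrist','w16');fins(f)
E
```

```text
t 35.43 p [ 0.6161 -0.2759  0.1328] R [[0.922, -0.388, 0.001], [-0.388, -0.922, -0.0], [0.001, 0.0, -1.0]] F [0.3 0.6 0.5] w 0.0554 q [ 0.24  0.6   0.13  1.66 -0.1   0.89 -1.56]
psi -22.8 tool shift [-0.0012  0.0001  0.0908] az 0.1
fin [277. 227.] xy [ 0.616  -0.2762] size [0.009 0.035] ang -23.1 z 0.0521
```

arm_command:
  rows:
    - {"fingers": 0.3,"x": 0,"y": 0,"z": 0.03,"ax": 0,"ay": 0,"az": 0}
    - {"fingers": 0.3,"x": 0,"y": 0,"z": 0.03,"ax": 0,"ay": 0,"az": 0}
    - {"fingers": 0.3,"x": 0,"y": 0,"z": 0.028,"ax": 0,"ay": 0,"az": 0}
    - {"fingers": 0.3,"x": 0,"y": 0,"z": 0,"ax": 0,"ay": 0,"az": 0}
    - {"fingers": -0.4,"x": 0,"y": 0,"z": 0,"ax": 0,"ay": 0,"az": 0}
    - {"fingers": -1,"x": 0,"y": 0,"z": 0,"ax": 0,"ay": 0,"az": 0}
    - {"fingers": -1,"x": 0,"y": 0,"z": 0,"ax": 0,"ay": 0,"az": 0}
    - {"fingers": -1,"x": 0,"y": 0,"z": 0,"ax": 0,"ay": 0,"az": 0}
    - {"fingers": -1,"x": 0,"y": 0,"z": 0,"ax": 0,"ay": 0,"az": 0}
    - {"fingers": -1,"x": 0,"y": 0,"z": 0,"ax": 0,"ay": 0,"az": 0}

```text
clock: 36.32
tcp_pos: [0.6171, -0.2765, 0.0463]
orientation: [3.078, -0.622, 0.006]
contact_force: [-2.1, -0.1, 8.6]
grip_width: 0.0091
gripper_force: 61.9
```

arm_command:
  rows:
    - {"fingers": -1,"x": 0,"y": 0,"z": -0.025,"ax": 0,"ay": 0,"az": 0}
    - {"fingers": -1,"x": 0,"y": 0,"z": -0.04,"ax": 0,"ay": 0,"az": 0}
    - {"fingers": -1,"x": 0,"y": 0,"z": -0.04,"ax": 0,"ay": 0,"az": 0}
    - {"fingers": -1,"x": 0,"y": 0,"z": -0.04,"ax": 0,"ay": 0,"az": 0}
    - {"fingers": -1,"x": 0,"y": 0,"z": 0,"ax": 0,"ay": 0,"az": -5.7}
    - {"fingers": -1,"x": 0,"y": 0,"z": 0,"ax": 0,"ay": 0,"az": -5.7}
    - {"fingers": -1,"x": 0,"y": 0,"z": 0,"ax": 0,"ay": 0,"az": -5.7}
    - {"fingers": -1,"x": 0,"y": 0,"z": 0,"ax": 0,"ay": 0,"az": -5.7}
    - {"fingers": -1,"x": 0,"y": 0,"z": 0,"ax": 0,"ay": 0,"az": 0}

```text
clock: 37.07
tcp_pos: [0.6153, -0.2756, 0.1893]
orientation: [-3.142, -0.004, -0.0]
contact_force: [-1.1, 0.5, -1.6]
grip_width: 0.0087
gripper_force: 60.5
```

arm_command:
  rows:
    - {"fingers": -1,"x": -0.0031,"y": -0.0372,"z": 0,"ax": 0,"ay": 0,"az": 0}
    - {"fingers": -1,"x": -0.0031,"y": -0.0372,"z": 0,"ax": 0,"ay": 0,"az": 0}
    - {"fingers": -1,"x": -0.0031,"y": -0.0372,"z": 0,"ax": 0,"ay": 0,"az": 0}
    - {"fingers": -1,"x": -0.0031,"y": -0.0372,"z": 0,"ax": 0,"ay": 0,"az": 0}
    - {"fingers": -1,"x": -0.0031,"y": -0.0372,"z": 0,"ax": 0,"ay": 0,"az": 0}
    - {"fingers": -1,"x": -0.0031,"y": -0.0372,"z": 0,"ax": 0,"ay": 0,"az": 0}
    - {"fingers": -1,"x": -0.0031,"y": -0.0372,"z": 0,"ax": 0,"ay": 0,"az": 0}
    - {"fingers": -1,"x": 0,"y": 0,"z": 0.015,"ax": 0,"ay": 0,"az": 0}
    - {"fingers": -1,"x": 0,"y": 0,"z": 0,"ax": 0,"ay": 0,"az": 0}
    - {"fingers": -1,"x": 0,"y": 0,"z": 0,"ax": 0,"ay": 0,"az": 0}

```text
clock: 37.9
tcp_pos: [0.5935, -0.0152, 0.1735]
orientation: [3.141, -0.004, -0.002]
contact_force: [-0.0, -0.9, -2.1]
grip_width: 0.009
gripper_force: 60.4
```

```bash
python3 - <<'E'
from h import *
st();rel(.5945,-.0155,.0905,0)
f=grab('wrist','w17');infins(f)
f=grab('top','t17');infins(f)
E
```

```text
t 37.9 p [ 0.5935 -0.0152  0.1735] R [[1.0, -0.003, -0.001], [-0.003, -1.0, -0.001], [-0.001, 0.001, -1.0]] F [-0.  -0.9 -2.1] w 0.009 q [-0.07  0.43 -0.01  1.83  0.01  0.89 -1.66]
psi -0.1 tool shift [0.0011 0.0002 0.083 ] az -0.1
in 851 [0.5948 0.0314 0.0948] [0.036 0.01  0.01 ]
in 198 [0.5363 0.0309 0.0946] [0.009 0.01  0.009]
```

arm_command:
  rows:
    - {"fingers": -1,"x": 0.001,"y": 0,"z": 0.03,"ax": 0,"ay": 0,"az": 0}
    - {"fingers": -1,"x": 0,"y": 0,"z": 0.03,"ax": 0,"ay": 0,"az": 0}
    - {"fingers": -1,"x": 0,"y": 0,"z": 0.015,"ax": 0,"ay": 0,"az": 0}
    - {"fingers": -1,"x": 0,"y": 0,"z": 0.007,"ax": 0,"ay": 0,"az": 0}
    - {"fingers": -1,"x": 0,"y": 0,"z": 0,"ax": 0,"ay": 0,"az": 0}
    - {"fingers": -1,"x": 0,"y": 0,"z": 0,"ax": 0,"ay": 0,"az": 0}

```text
clock: 38.5
tcp_pos: [0.596, -0.0165, 0.0927]
orientation: [3.141, -0.006, 0.003]
contact_force: [0.7, -0.2, -1.6]
grip_width: 0.0086
gripper_force: 60.7
```

arm_command:
  rows:
    - {"fingers": -0.45,"x": 0,"y": 0,"z": 0.001,"ax": 0,"ay": 0,"az": 0}
    - {"fingers": -0.45,"x": 0,"y": 0,"z": 0,"ax": 0,"ay": 0,"az": 0}
    - {"fingers": -0.45,"x": 0,"y": 0,"z": 0,"ax": 0,"ay": 0,"az": 0}
    - {"fingers": -0.45,"x": 0,"y": 0,"z": -0.03,"ax": 0,"ay": 0,"az": 0}
    - {"fingers": -0.45,"x": 0,"y": 0,"z": -0.04,"ax": 0,"ay": 0,"az": 0}
    - {"fingers": -0.45,"x": -0.02,"y": 0,"z": -0.04,"ax": 0,"ay": 0,"az": 0}
    - {"fingers": -1,"x": -0.04,"y": 0,"z": -0.04,"ax": 0,"ay": 0,"az": 0}
    - {"fingers": -1,"x": -0.04,"y": 0,"z": -0.02,"ax": 0,"ay": 0,"az": 0}
    - {"fingers": -1,"x": 0,"y": 0,"z": -0.02,"ax": 0,"ay": 0,"az": 0}
    - {"fingers": -1,"x": 0,"y": 0,"z": 0,"ax": 0,"ay": 0,"az": 0}

```text
clock: 39.33
tcp_pos: [0.5098, -0.0153, 0.2704]
orientation: [-3.141, 0.002, -0.01]
contact_force: [1.8, -0.4, 1.2]
grip_width: -0.0
gripper_force: 0.0
```

```bash
python3 - <<'E'
from h import *
st()
f=grab('wrist','w18');infins(f);P=cloud(f)
h=cv2.cvtColor(f['frame'],cv2.COLOR_RGB2HSV).astype(int)
m=((h[...,0]<6)|(h[...,0]>174))&(P[...,2]>.15)&(P[...,1]>.05)&(P[...,1]<.2);Q=P[m];print(len(Q),np.percentile(Q,[1,50,99],axis=0))
for z in (.2,.25,.3,.32):
    q=Q[abs(Q[:,2]-z)<.006]
    if len(q):print(z,np.percentile(q[:,1],[5,50,95]))
E
```

```text
t 39.33 p [ 0.5098 -0.0153  0.2704] R [[1.0, -0.001, 0.007], [-0.001, -1.0, 0.0], [0.007, -0.0, -1.0]] F [ 1.8 -0.4  1.2] w -0.0 q [-0.08  0.18 -0.02  1.92  0.    1.03 -1.67]
in 506 [0.5945 0.0314 0.0947] [0.034 0.01  0.009]
in 438 [ 0.5952 -0.0155  0.0972] [0.034 0.009 0.005]
in 415 [0.5233 0.031  0.0945] [0.034 0.01  0.009]
in 350 [ 0.5241 -0.0143  0.095 ] [0.034 0.008 0.009]
19359 [[0.45706489 0.1157156  0.15126374]
 [0.5128588  0.11853519 0.19465871]
 [0.64151608 0.1230591  0.26347418]]
0.2 [0.11714716 0.11835271 0.12239241]
0.25 [0.11580513 0.11673863 0.12104072]
```

View pics/w18.png

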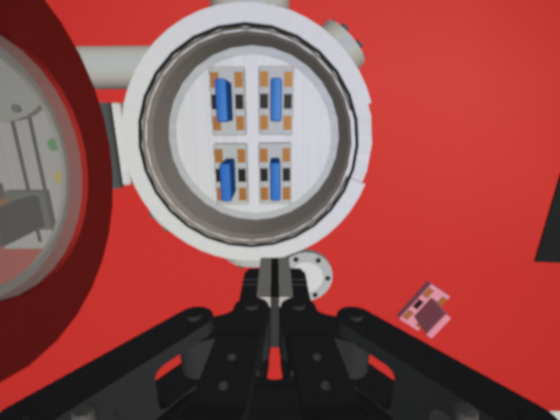

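arm_command:
  rows:
    - {"fingers": -1,"x": 0.016,"y": 0,"z": -0.0385,"ax": 0,"ay": 0,"az": 0}
    - {"fingers": -1,"x": 0.016,"y": 0,"z": -0.0385,"ax": 0,"ay": 0,"az": 0}
    - {"fingers": -1,"x": 0.016,"y": 0,"z": -0.0385,"ax": 0,"ay": 0,"az": 0}
    - {"fingers": -1,"x": 0,"y": 0,"z": 0,"ax": 0,"ay": 0,"az": 0}
    - {"fingers": -1,"x": 0,"y": -0.035,"z": 0,"ax": 0,"ay": 0,"az": 0}
    - {"fingers": -1,"x": 0,"y": -0.035,"z": 0,"ax": 0,"ay": 0,"az": 0}
    - {"fingers": -1,"x": 0,"y": -0.035,"z": 0,"ax": 0,"ay": 0,"az": 0}
    - {"fingers": -1,"x": 0,"y": -0.035,"z": 0,"ax": 0,"ay": 0,"az": 0}
    - {"fingers": -1,"x": 0,"y": -0.035,"z": 0,"ax": 0,"ay": 0,"az": 0}
    - {"fingers": -1,"x": 0,"y": -0.035,"z": 0,"ax": 0,"ay": 0,"az": 0}

```text
clock: 40.22
tcp_pos: [0.5581, 0.1966, 0.3803]
orientation: [3.141, -0.002, -0.001]
contact_force: [0.6, 0.3, -0.0]
grip_width: 0.0002
gripper_force: 0.0
```

arm_command:
  rows:
    - {"fingers": -1,"x": 0,"y": 0,"z": 0.03,"ax": 0,"ay": 0,"az": 0}
    - {"fingers": -1,"x": 0,"y": 0,"z": 0.03,"ax": 0,"ay": 0,"az": 0}
    - {"fingers": -1,"x": 0,"y": 0,"z": 0,"ax": 0,"ay": 0,"az": 0}
    - {"fingers": -1,"x": 0,"y": 0,"z": 0,"ax": 0,"ay": 0,"az": 0}

```text
clock: 40.55
tcp_pos: [0.5574, 0.1944, 0.3195]
orientation: [3.14, -0.002, -0.007]
contact_force: [0.0, 0.7, 1.1]
grip_width: 0.0001
gripper_force: 0.0
```

arm_command:
  rows:
    - {"fingers": -1,"x": 0,"y": 0.02,"z": -0.002,"ax": 0,"ay": 0,"az": 0}
    - {"fingers": -1,"x": 0,"y": 0.02,"z": -0.002,"ax": 0,"ay": 0,"az": 0}
    - {"fingers": -1,"x": 0,"y": 0.011,"z": 0,"ax": 0,"ay": 0,"az": 0}
    - {"fingers": -1,"x": 0,"y": 0.0133,"z": 0,"ax": 0,"ay": 0,"az": 0}
    - {"fingers": -1,"x": 0,"y": 0.0133,"z": 0.001,"ax": 0,"ay": 0,"az": 0}
    - {"fingers": -1,"x": 0,"y": 0.014,"z": 0.0024,"ax": 0,"ay": 0,"az": 0}
    - {"fingers": -1,"x": 0,"y": 0.014,"z": 0.0024,"ax": 0,"ay": 0,"az": 0}
    - {"fingers": -1,"x": 0,"y": 0.0136,"z": 0.0045,"ax": 0,"ay": 0,"az": 0}
    - {"fingers": -1,"x": 0,"y": 0.0136,"z": 0.0045,"ax": 0,"ay": 0,"az": 0}

```text
clock: 41.3
tcp_pos: [0.5583, 0.0616, 0.3115]
orientation: [-3.141, 0.001, -0.003]
contact_force: [1.4, 2.0, 0.9]
grip_width: 0.0001
gripper_force: 1.0
```

arm_command:
  rows:
    - {"fingers": -1,"x": 0,"y": 0.0127,"z": 0.0065,"ax": 0,"ay": 0,"az": 0}
    - {"fingers": -1,"x": 0,"y": 0.0127,"z": 0.0065,"ax": 0,"ay": 0,"az": 0}
    - {"fingers": -1,"x": 0,"y": 0.0116,"z": 0.0083,"ax": 0,"ay": 0,"az": 0}
    - {"fingers": -1,"x": 0,"y": 0.0116,"z": 0.0083,"ax": 0,"ay": 0,"az": 0}
    - {"fingers": -1,"x": 0,"y": 0.0102,"z": 0.01,"ax": 0,"ay": 0,"az": 0}
    - {"fingers": -1,"x": 0,"y": 0.0102,"z": 0.01,"ax": 0,"ay": 0,"az": 0}
    - {"fingers": -1,"x": 0,"y": 0.0086,"z": 0.0114,"ax": 0,"ay": 0,"az": 0}
    - {"fingers": -1,"x": 0,"y": 0.0086,"z": 0.0114,"ax": 0,"ay": 0,"az": 0}
    - {"fingers": -1,"x": 0,"y": 0.0068,"z": 0.0125,"ax": 0,"ay": 0,"az": 0}
    - {"fingers": -1,"x": 0,"y": 0.0068,"z": 0.0125,"ax": 0,"ay": 0,"az": 0}

```text
clock: 42.13
tcp_pos: [0.5574, -0.0386, 0.2118]
orientation: [3.141, -0.001, -0.001]
contact_force: [0.5, -0.5, 0.7]
grip_width: 0.0001
gripper_force: 0.6
```

arm_command:
  rows:
    - {"fingers": -1,"x": 0,"y": 0.005,"z": 0.0134,"ax": 0,"ay": 0,"az": 0}
    - {"fingers": -1,"x": 0,"y": 0.005,"z": 0.0134,"ax": 0,"ay": 0,"az": 0}
    - {"fingers": -1,"x": 0,"y": 0.004,"z": 0.01,"ax": 0,"ay": 0,"az": 0}
    - {"fingers": -1,"x": 0,"y": 0,"z": 0.009,"ax": 0,"ay": 0,"az": 0}
    - {"fingers": -1,"x": 0,"y": 0.002,"z": 0.008,"ax": 0,"ay": 0,"az": 0}
    - {"fingers": -1,"x": 0,"y": 0,"z": 0,"ax": 0,"ay": 0,"az": 0}

```text
clock: 42.63
tcp_pos: [0.5564, -0.0539, 0.1575]
orientation: [3.142, -0.001, -0.005]
contact_force: [0.3, -0.3, 0.2]
grip_width: 0.0004
gripper_force: 0.0
```

arm_command:
  rows:
    - {"fingers": -1,"x": 0,"y": 0.002,"z": 0.005,"ax": 0,"ay": 0,"az": 0}
    - {"fingers": -1,"x": 0,"y": 0,"z": 0.004,"ax": 0,"ay": 0,"az": 0}
    - {"fingers": -1,"x": 0,"y": 0,"z": 0.002,"ax": 0,"ay": 0,"az": 0}
    - {"fingers": -1,"x": 0,"y": 0,"z": 0,"ax": 0,"ay": 0,"az": 0}
    - {"fingers": -1,"x": 0,"y": 0,"z": 0,"ax": 0,"ay": 0,"az": 0}

```text
clock: 43.05
tcp_pos: [0.5577, -0.0556, 0.1486]
orientation: [-3.142, 0.001, -0.0]
contact_force: [-0.2, 0.6, 0.5]
grip_width: -0.0001
gripper_force: 0.0
```

arm_command:
  rows:
    - {"fingers": -1,"x": 0,"y": 0,"z": 0.004,"ax": 0,"ay": 0,"az": 0}
    - {"fingers": -1,"x": 0,"y": 0,"z": 0.004,"ax": 0,"ay": 0,"az": 0}
    - {"fingers": -1,"x": 0,"y": 0,"z": 0,"ax": 0,"ay": 0,"az": 0}
    - {"fingers": -1,"x": 0,"y": 0,"z": 0,"ax": 0,"ay": 0,"az": 0}

```text
clock: 43.38
tcp_pos: [0.5583, -0.0557, 0.1475]
orientation: [-3.141, 0.002, -0.004]
contact_force: [-21.8, 1.5, 58.8]
grip_width: 0.0002
gripper_force: 29.4
```

arm_command:
  rows:
    - {"fingers": -1,"x": 0,"y": 0,"z": -0.03,"ax": 0,"ay": 0,"az": 0}
    - {"fingers": -1,"x": 0,"y": 0,"z": -0.04,"ax": 0,"ay": 0,"az": 0}
    - {"fingers": 0.2,"x": -0.0095,"y": -0.0386,"z": -0.035,"ax": 0,"ay": 0,"az": 0}
    - {"fingers": 0.2,"x": -0.0095,"y": -0.0386,"z": 0,"ax": 0,"ay": 0,"az": 0}
    - {"fingers": 0.2,"x": -0.0095,"y": -0.0386,"z": 0,"ax": 0,"ay": 0,"az": 0}
    - {"fingers": 0.2,"x": -0.0095,"y": -0.0386,"z": 0,"ax": 0,"ay": 0,"az": 0}
    - {"fingers": 0.2,"x": -0.0095,"y": -0.0386,"z": 0,"ax": 0,"ay": 0,"az": 0}
    - {"fingers": 0.2,"x": -0.0095,"y": -0.0386,"z": 0,"ax": 0,"ay": 0,"az": 0}
    - {"fingers": 0.2,"x": -0.0095,"y": -0.0386,"z": 0,"ax": 0,"ay": 0,"az": 0}
    - {"fingers": 0.2,"x": -0.0095,"y": -0.0386,"z": 0,"ax": 0,"ay": 0,"az": 0}

```text
clock: 44.22
tcp_pos: [0.4831, 0.2467, 0.2385]
orientation: [-3.141, 0.001, -0.001]
contact_force: [0.7, 0.0, -0.2]
grip_width: 0.0512
gripper_force: 0.0
```

arm_command:
  rows:
    - {"fingers": 0.2,"x": 0,"y": 0,"z": 0,"ax": 0,"ay": 0,"az": 0}
    - {"fingers": 0.2,"x": 0,"y": 0,"z": 0,"ax": 0,"ay": 0,"az": 0}

```text
clock: 44.38
tcp_pos: [0.4828, 0.2479, 0.2382]
orientation: [-3.141, -0.008, -0.0]
contact_force: [-0.2, -1.0, -0.3]
grip_width: 0.0513
gripper_force: 0.0
```

```bash
python3 - <<'E'
from h import *
st();rel(.4825,.2533,.096,0)
f=grab('wrist','w19');P=cloud(f)
m=(P[...,2]>.1)&(P[...,2]<.118)&(P[...,0]<.56)&(P[...,1]>.22)&(P[...,1]<.3);Q=P[m]
print(len(Q),Q.min(0),Q.max(0))
f=grab('top','t19');P=cloud(f);h=cv2.cvtColor(f['frame'],cv2.COLOR_RGB2HSV).astype(int)
m=((h[...,0]<6)|(h[...,0]>174))&(P[...,2]>.1)&(P[...,2]<.18)&(np.hypot(P[...,0]-.555,P[...,1]-.005)<.1)
Q=P[m];A=np.c_[Q[:,:2]-[.555,.005],np.ones(len(Q))];print(len(Q),np.linalg.lstsq(A,Q[:,2],rcond=None)[0])
a=cv2.imread('pics/t19.png')[120:300,140:450];cv2.imwrite('pics/t19c.png',cv2.resize(a,(790,460)))
E
```

```text
t 44.38 p [0.4828 0.2479 0.2382] R [[1.0, 0.005, 0.0], [0.005, -1.0, 0.001], [0.0, -0.001, -1.0]] F [-0.2 -1.  -0.3] w 0.0513 q [-0.44  0.28 -0.17  1.88  0.06  0.99 -2.21]
psi 0.3 tool shift [-0.0002 -0.0052  0.1422] az 0.3
859 [0.46425696 0.23946336 0.10002097] [0.50005722 0.27534485 0.11272432]
2433 [ 0.00025695 -0.00198133  0.12758736]
```

View pics/t19c.png

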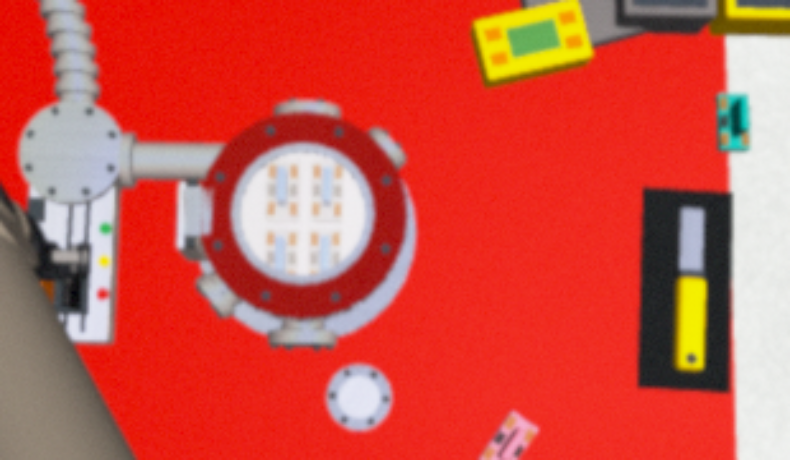

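arm_command:
  rows:
    - {"fingers": 0.2,"x": 0,"y": -0.005,"z": 0.035,"ax": 0,"ay": 0,"az": 0}
    - {"fingers": 0.2,"x": 0,"y": 0,"z": 0.035,"ax": 0,"ay": 0,"az": 0}
    - {"fingers": 0.2,"x": 0,"y": 0,"z": 0.035,"ax": 0,"ay": 0,"az": 0}
    - {"fingers": 0.2,"x": 0,"y": 0,"z": 0.035,"ax": 0,"ay": 0,"az": 0}
    - {"fingers": 0.2,"x": 0,"y": 0,"z": 0,"ax": 0,"ay": 0,"az": 0}
    - {"fingers": 0.2,"x": 0,"y": 0,"z": 0,"ax": 0,"ay": 0,"az": 0}
  grip_force: 40

```text
clock: 44.98
tcp_pos: [0.4834, 0.2485, 0.0971]
orientation: [3.14, -0.004, -0.005]
contact_force: [-1.0, 3.4, -1.0]
grip_width: 0.0514
gripper_force: 1.3
```

arm_command:
  rows:
    - {"fingers": -1,"x": 0,"y": 0,"z": 0,"ax": 0,"ay": 0,"az": 0}
    - {"fingers": -1,"x": 0,"y": 0,"z": 0,"ax": 0,"ay": 0,"az": 0}
    - {"fingers": -1,"x": 0,"y": 0,"z": 0,"ax": 0,"ay": 0,"az": 0}
    - {"fingers": -1,"x": 0,"y": 0,"z": 0,"ax": 0,"ay": 0,"az": 0}
    - {"fingers": -1,"x": 0,"y": 0,"z": 0,"ax": 0,"ay": 0,"az": 0}
    - {"fingers": -1,"x": 0,"y": 0,"z": 0,"ax": 0,"ay": 0,"az": 0}

```text
clock: 45.48
tcp_pos: [0.4855, 0.2515, 0.1008]
orientation: [-3.138, 0.001, -0.007]
contact_force: [-1.6, 3.8, 7.5]
grip_width: 0.0253
gripper_force: 41.5
```

arm_command:
  rows:
    - {"fingers": -1,"x": 0.009,"y": 0,"z": 0,"ax": 0,"ay": 0,"az": 0}
    - {"fingers": -1,"x": 0.009,"y": 0,"z": 0,"ax": 0,"ay": 0,"az": 0}
    - {"fingers": -1,"x": 0.009,"y": 0,"z": 0,"ax": 0,"ay": 0,"az": 0}
    - {"fingers": -1,"x": 0.0075,"y": 0,"z": 0,"ax": 0,"ay": 0,"az": 0}
    - {"fingers": -1,"x": 0,"y": 0,"z": 0,"ax": 0,"ay": 0,"az": 0}
    - {"fingers": -1,"x": 0,"y": 0,"z": 0,"ax": 0,"ay": 0,"az": 0}
    - {"fingers": -1,"x": 0,"y": 0,"z": 0,"ax": 0,"ay": 0,"az": 0}

```text
clock: 46.07
tcp_pos: [0.521, 0.2517, 0.1008]
orientation: [-3.137, 0.001, -0.01]
contact_force: [1.9, 4.7, 5.2]
grip_width: 0.0255
gripper_force: 41.1
```

arm_command:
  rows:
    - {"fingers": 0.2,"x": -0.0006,"y": 0,"z": 0,"ax": 0,"ay": 0,"az": 0}
    - {"fingers": 0.2,"x": 0,"y": 0,"z": 0,"ax": 0,"ay": 0,"az": 0}
    - {"fingers": 0.2,"x": 0,"y": 0,"z": 0,"ax": 0,"ay": 0,"az": 0}
    - {"fingers": 0.2,"x": 0,"y": 0,"z": 0,"ax": 0,"ay": 0,"az": 0}
    - {"fingers": 0.2,"x": 0,"y": 0,"z": -0.03,"ax": 0,"ay": 0,"az": 0}
    - {"fingers": 0.2,"x": 0,"y": 0,"z": -0.04,"ax": 0,"ay": 0,"az": 0}
    - {"fingers": 0.2,"x": 0,"y": 0,"z": -0.04,"ax": 0,"ay": 0,"az": 0}
    - {"fingers": 0.2,"x": 0,"y": 0,"z": -0.04,"ax": 0,"ay": 0,"az": 0}
    - {"fingers": 0.2,"x": 0,"y": 0,"z": 0,"ax": 0,"ay": 0,"az": 0}
    - {"fingers": 0.2,"x": 0,"y": 0,"z": 0,"ax": 0,"ay": 0,"az": 0}

```text
clock: 46.9
tcp_pos: [0.5192, 0.2494, 0.2509]
orientation: [-3.14, 0.003, -0.008]
contact_force: [-0.7, 0.1, -0.3]
grip_width: 0.0514
gripper_force: 0.0
```

```bash
python3 - <<'E'
from h import *
st()
f=grab('wrist','w20');P=cloud(f)
m=(P[...,2]>.1)&(P[...,2]<.118)&(P[...,0]<.56)&(P[...,1]>.22)&(P[...,1]<.3);Q=P[m]
print(len(Q),Q.min(0),Q.max(0))
f=grab('top','t20');P=cloud(f);h=cv2.cvtColor(f['frame'],cv2.COLOR_RGB2HSV).astype(int);H,S,V=h[...,0],h[...,1],h[...,2]
m=(H>20)&(H<34)&(S>150)&(P[...,2]>.008)&(P[...,2]<.04)&(P[...,1]<-.35)&(P[...,0]<.55);q=P[m];print('handle',len(q),(q.min(0)+q.max(0))/2,q[:,2].max())
m=(V<60)&(abs(P[...,2])<.02)&(P[...,1]<-.3)&(P[...,0]>.35)&(P[...,0]<.65);print('mat',np.percentile(P[m],[2,98],axis=0))
m=((H<6)|(H>174))&(P[...,2]>.1)&(P[...,2]<.18)&(np.hypot(P[...,0]-.555,P[...,1]-.005)<.1)
Q=P[m];A=np.c_[Q[:,:2]-[.555,.005],np.ones(len(Q))];print(len(Q),np.linalg.lstsq(A,Q[:,2],rcond=None)[0])
E
```

```text
t 46.9 p [0.5192 0.2494 0.2509] R [[1.0, -0.002, 0.005], [-0.002, -1.0, 0.001], [0.005, -0.001, -1.0]] F [-0.7  0.1 -0.3] w 0.0514 q [-0.42  0.32 -0.17  1.79  0.06  1.03 -2.19]
761 [0.50075774 0.2399708  0.10001052] [0.53610498 0.27543046 0.1120435 ]
handle 399 [ 0.45421987 -0.51890229  0.02284684] 0.037646482327551745
mat [[ 0.39991823 -0.45615813 -0.00406645]
 [ 0.60321545 -0.36552789  0.00865262]]
2453 [-6.29169295e-04 -1.08927129e-04  1.27475418e-01]
```

```bash
python3 - <<'E'
from h import *
f=load('t20');P=cloud(f);h=cv2.cvtColor(f['frame'],cv2.COLOR_RGB2HSV).astype(int);H,S,V=h[...,0],h[...,1],h[...,2]
m=(H>20)&(H<34)&(S>150)&(P[...,2]>.008)&(P[...,2]<.04)&(P[...,1]<-.35)&(P[...,1]>-.47)&(P[...,0]<.55);q=P[m];print(len(q),(q.min(0)+q.max(0))/2,np.median(q,0))
m=(S<60)&(V>100)&(P[...,1]<-.37)&(P[...,1]>-.44)&(P[...,0]>.51)&(P[...,0]<.6);q=P[m];print(len(q),np.median(q,0),q.max(0))
E
```

```text
342 [ 0.4624439  -0.45422446  0.02047792] [ 0.45395857 -0.45592653  0.02393721]
  return _methods._mean(a, axis=axis, dtype=dtype,
  ret = um.true_divide(
Traceback (most recent call last):
ValueError: zero-size array to reduction operation maximum which has no identity
```

```bash
python3 - <<'E'
from h import *
f=load('t20');P=cloud(f)
a=cv2.imread('pics/t20.png')[170:300,360:490];cv2.imwrite('pics/t20c.png',cv2.resize(a,(520,520),interpolation=cv2.INTER_CUBIC))
h=cv2.cvtColor(f['frame'],cv2.COLOR_RGB2HSV).astype(int);H,S,V=h[...,0],h[...,1],h[...,2]
m=(H>20)&(H<34)&(S>150)&(P[...,2]>.016)&(P[...,2]<.034)&(P[...,1]<-.35)&(P[...,1]>-.53)&(P[...,0]<.55);q=P[m];print(len(q),cv2.minAreaRect(q[:,:2].astype(np.float32)),np.median(q,0))
E
```

```text
371 ((0.461405873298645, -0.459831178188324), (0.029212335124611855, 0.09964174777269363), 78.29869842529297) [ 0.46117254 -0.45871516  0.02404903]
```

View pics/t20c.png

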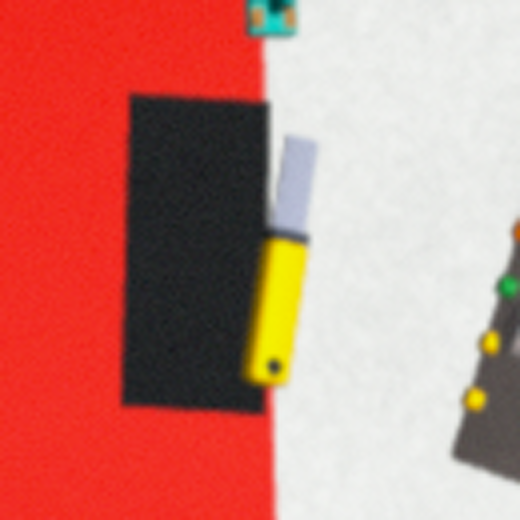

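arm_command:
  rows:
    - {"fingers": 0.3,"x": -0.0025,"y": 0.0412,"z": 0,"ax": 0,"ay": 0,"az": 0}
    - {"fingers": 0.3,"x": -0.0025,"y": 0.0412,"z": 0,"ax": 0,"ay": 0,"az": 0}
    - {"fingers": 0.3,"x": -0.0025,"y": 0.0412,"z": 0,"ax": 0,"ay": 0,"az": 0}
    - {"fingers": 0.3,"x": -0.0025,"y": 0.0412,"z": 0,"ax": 0,"ay": 0,"az": 0}
    - {"fingers": 0.3,"x": -0.0025,"y": 0.0412,"z": 0,"ax": 0,"ay": 0,"az": 0}
    - {"fingers": 0.3,"x": -0.0025,"y": 0.0412,"z": 0,"ax": 0,"ay": 0,"az": 0}
    - {"fingers": 0.3,"x": -0.0025,"y": 0.0412,"z": 0,"ax": 0,"ay": 0,"az": 0}
    - {"fingers": 0.3,"x": -0.0025,"y": 0.0412,"z": 0,"ax": 0,"ay": 0,"az": 0}
    - {"fingers": 0.3,"x": -0.0025,"y": 0.0412,"z": 0,"ax": 0,"ay": 0,"az": 0}
    - {"fingers": 0.3,"x": -0.0025,"y": 0.0412,"z": 0,"ax": 0,"ay": 0,"az": 0}
  grip_force: 80

```text
clock: 47.83
tcp_pos: [0.4905, -0.1642, 0.2463]
orientation: [-3.141, 0.002, 0.006]
contact_force: [0.5, -1.1, -0.1]
grip_width: 0.0553
gripper_force: 0.0
```

arm_command:
  rows:
    - {"fingers": 0.3,"x": -0.0025,"y": 0.0412,"z": 0,"ax": 0,"ay": 0,"az": 0}
    - {"fingers": 0.3,"x": -0.0025,"y": 0.0412,"z": 0,"ax": 0,"ay": 0,"az": 0}
    - {"fingers": 0.3,"x": -0.0025,"y": 0.0412,"z": 0,"ax": 0,"ay": 0,"az": 0}
    - {"fingers": 0.3,"x": 0,"y": 0.0412,"z": 0,"ax": 0,"ay": 0,"az": 0}
    - {"fingers": 0.3,"x": 0,"y": 0.0412,"z": 0,"ax": 0,"ay": 0,"az": 0}
    - {"fingers": 0.3,"x": 0,"y": 0.0412,"z": 0,"ax": 0,"ay": 0,"az": 0}
    - {"fingers": 0.3,"x": 0,"y": 0.035,"z": 0.02,"ax": 0,"ay": 0,"az": 0}
    - {"fingers": 0.3,"x": 0,"y": 0,"z": 0.03,"ax": 0,"ay": 0,"az": 5.9}
    - {"fingers": 0.3,"x": 0,"y": 0,"z": 0.03,"ax": 0,"ay": 0,"az": 5.9}
    - {"fingers": 0.3,"x": 0,"y": 0,"z": 0,"ax": 0,"ay": 0,"az": 0}

```text
clock: 48.67
tcp_pos: [0.4801, -0.4416, 0.1595]
orientation: [-3.117, 0.331, 0.021]
contact_force: [-0.2, 1.7, -1.7]
grip_width: 0.0555
gripper_force: 0.0
```

arm_command:
  rows:
    - {"fingers": 0.3,"x": 0,"y": 0,"z": 0,"ax": 0,"ay": 0,"az": 0}
    - {"fingers": 0.3,"x": 0,"y": 0,"z": 0,"ax": 0,"ay": 0,"az": 0}

```text
clock: 48.83
tcp_pos: [0.485, -0.4441, 0.1685]
orientation: [-3.125, 0.319, 0.001]
contact_force: [0.6, 0.3, 0.4]
grip_width: 0.0554
gripper_force: 0.0
```

```bash
python3 - <<'E'
from h import *
st()
f=grab('wrist','w21')
P=cloud(f);h=cv2.cvtColor(f['frame'],cv2.COLOR_RGB2HSV).astype(int);H,S,V=h[...,0],h[...,1],h[...,2]
m=(H>20)&(H<34)&(S>150)&(P[...,2]>.017)&(P[...,2]<.035)&(abs(P[...,0]-.46)<.1);(c,wh,a)=cv2.minAreaRect(P[m][:,:2].astype(np.float32));print('handle',m.sum(),c,wh,a,np.median(P[m],0))
m=(P[...,2]>.0085)&(P[...,2]<.022)&(S<80)&(abs(P[...,1]+.475)<.05)&(P[...,0]>.52)&(P[...,0]<.62);print('steel',m.sum(),np.median(P[m],0))
m=(V<70)&(abs(P[...,2]-.002)<.006)&(P[...,0]<.65);print('mat',np.percentile(P[m],[2,98],axis=0))
psi=a-90 if wh[1]>wh[0] else a
print(psi);u=np.array([np.cos(np.radians(psi)),np.sin(np.radians(psi))]);g=np.array(c)+.02*u;print(g);rel(g[0],g[1],.0255,psi)
E
```

```text
t 48.83 p [ 0.485  -0.4441  0.1685] R [[0.979, -0.202, -0.0], [-0.202, -0.979, 0.0], [-0.001, -0.0, -1.0]] F [0.6 0.3 0.4] w 0.0554 q [ 0.49  0.54  0.22  1.68 -0.14  0.94 -1.01]
handle 1724 (0.46345123648643494, -0.45679235458374023) (0.028131728991866112, 0.09722721576690674) 80.02940368652344 [ 0.44834755 -0.45169264  0.02456804]
steel 2584 [ 0.55465891 -0.47420419  0.01377172]
mat [[ 0.4030026  -0.45509146  0.00188057]
 [ 0.61097981 -0.36175199  0.00479168]]
-9.970596313476562
[ 0.48314917 -0.46025521]
psi -11.7 tool shift [0.0006 0.0158 0.144 ] az -1.7
```

arm_command:
  rows:
    - {"fingers": 0.3,"x": 0.0006,"y": 0.0158,"z": 0.03,"ax": 0,"ay": 0,"az": -1}
    - {"fingers": 0.3,"x": 0,"y": 0,"z": 0.035,"ax": 0,"ay": 0,"az": 0}
    - {"fingers": 0.3,"x": 0,"y": 0,"z": 0.035,"ax": 0,"ay": 0,"az": 0}
    - {"fingers": 0.3,"x": 0,"y": 0,"z": 0.025,"ax": 0,"ay": 0,"az": 0}
    - {"fingers": 0.3,"x": 0,"y": 0,"z": 0.015,"ax": 0,"ay": 0,"az": 0}
    - {"fingers": 0.3,"x": 0,"y": 0,"z": 0,"ax": 0,"ay": 0,"az": 0}
    - {"fingers": 0.3,"x": 0,"y": 0,"z": 0,"ax": 0,"ay": 0,"az": 0}

```text
clock: 49.47
tcp_pos: [0.4829, -0.4604, 0.0293]
orientation: [3.127, -0.295, 0.002]
contact_force: [-0.1, -1.1, 1.0]
grip_width: 0.0554
gripper_force: 0.0
```

arm_command:
  rows:
    - {"fingers": -0.2,"x": 0,"y": 0,"z": 0.002,"ax": 0,"ay": 0,"az": 0}
    - {"fingers": -1,"x": 0,"y": 0,"z": 0,"ax": 0,"ay": 0,"az": 0}
    - {"fingers": -1,"x": 0,"y": 0,"z": 0,"ax": 0,"ay": 0,"az": 0}
    - {"fingers": -1,"x": 0,"y": 0,"z": 0,"ax": 0,"ay": 0,"az": 0}
    - {"fingers": -1,"x": 0,"y": 0,"z": 0,"ax": 0,"ay": 0,"az": 0}
    - {"fingers": -1,"x": 0,"y": 0,"z": 0,"ax": 0,"ay": 0,"az": 0}

```text
clock: 49.97
tcp_pos: [0.4834, -0.4613, 0.0287]
orientation: [3.125, -0.297, 0.005]
contact_force: [-1.1, 0.2, 6.4]
grip_width: 0.0281
gripper_force: 79.4
```

arm_command:
  rows:
    - {"fingers": -1,"x": 0,"y": 0,"z": -0.02,"ax": 0,"ay": 0,"az": 0}
    - {"fingers": -1,"x": 0,"y": 0,"z": -0.02,"ax": 0,"ay": 0,"az": 0}
    - {"fingers": -1,"x": -0.005,"y": -0.0255,"z": 0,"ax": 0,"ay": 0,"az": 0}
    - {"fingers": -1,"x": -0.005,"y": -0.0255,"z": 0,"ax": 0,"ay": 0,"az": 0}
    - {"fingers": -1,"x": 0,"y": 0,"z": 0,"ax": 0,"ay": 0,"az": -4.4}
    - {"fingers": -1,"x": 0,"y": 0,"z": 0,"ax": 0,"ay": 0,"az": -4.4}
    - {"fingers": -1,"x": 0,"y": 0,"z": 0.02,"ax": 0,"ay": 0,"az": 0}
    - {"fingers": -1,"x": 0,"y": 0,"z": 0.01,"ax": 0,"ay": 0,"az": 0}
    - {"fingers": -1,"x": 0,"y": 0,"z": 0.005,"ax": 0,"ay": 0,"az": 0}
    - {"fingers": -1,"x": 0,"y": 0,"z": 0,"ax": 0,"ay": 0,"az": 0}

```text
clock: 50.8
tcp_pos: [0.4811, -0.4073, 0.0299]
orientation: [-3.14, 0.057, 0.003]
contact_force: [0.6, -0.3, -0.7]
grip_width: 0.0279
gripper_force: 79.3
```

arm_command:
  rows:
    - {"fingers": -1,"x": 0,"y": 0,"z": 0.002,"ax": 0,"ay": 0,"az": 0}
    - {"fingers": -1,"x": 0,"y": 0,"z": 0,"ax": 0,"ay": 0,"az": 0}

```text
clock: 50.97
tcp_pos: [0.4821, -0.4082, 0.0293]
orientation: [3.141, -0.056, 0.0]
contact_force: [0.3, -0.2, -1.6]
grip_width: 0.0278
gripper_force: 79.3
```

Release, rise straight up, then check everything.

arm_command:
  rows:
    - {"fingers": -1,"x": 0,"y": 0,"z": 0.002,"ax": 0,"ay": 0,"az": 0}
    - {"fingers": 0.2,"x": 0,"y": 0,"z": 0,"ax": 0,"ay": 0,"az": 0}
    - {"fingers": 0.3,"x": 0,"y": 0,"z": 0,"ax": 0,"ay": 0,"az": 0}
    - {"fingers": 0.3,"x": 0,"y": 0,"z": 0,"ax": 0,"ay": 0,"az": 0}
    - {"fingers": 0.3,"x": 0,"y": 0,"z": -0.03,"ax": 0,"ay": 0,"az": 0}
    - {"fingers": 0.3,"x": 0,"y": 0,"z": -0.04,"ax": 0,"ay": 0,"az": 0}
    - {"fingers": 0.3,"x": 0,"y": 0,"z": -0.04,"ax": 0,"ay": 0,"az": 0}
    - {"fingers": 0.3,"x": 0,"y": 0,"z": -0.04,"ax": 0,"ay": 0,"az": 0}
    - {"fingers": 0.3,"x": 0,"y": 0,"z": 0,"ax": 0,"ay": 0,"az": 0}
    - {"fingers": 0.3,"x": 0,"y": 0,"z": 0,"ax": 0,"ay": 0,"az": 0}

```text
clock: 51.8
tcp_pos: [0.4834, -0.4092, 0.1803]
orientation: [3.138, -0.056, 0.008]
contact_force: [0.4, 0.2, -0.8]
grip_width: 0.0555
gripper_force: 0.0
```

```bash
python3 - <<'E'
from h import *
st()
f=grab('wrist','w22')
P=cloud(f);h=cv2.cvtColor(f['frame'],cv2.COLOR_RGB2HSV).astype(int);H,S,V=h[...,0],h[...,1],h[...,2]
m=(H>20)&(H<34)&(S>150)&(P[...,2]>.017)&(P[...,2]<.035)&(abs(P[...,0]-.46)<.1);print('handle',m.sum(),cv2.minAreaRect(P[m][:,:2].astype(np.float32)),np.median(P[m],0))
m=(P[...,2]>.0085)&(P[...,2]<.03)&(S<80)&(abs(P[...,1]+.41)<.05)&(P[...,0]>.52)&(P[...,0]<.62);print('steel',m.sum(),np.median(P[m],0),P[m].max(0))
f=grab('top','t22');P=cloud(f);h=cv2.cvtColor(f['frame'],cv2.COLOR_RGB2HSV).astype(int);H,S,V=h[...,0],h[...,1],h[...,2]
m=((H<6)|(H>174))&(P[...,2]>.1)&(P[...,2]<.18)&(np.hypot(P[...,0]-.555,P[...,1]-.005)<.1)
Q=P[m];A=np.c_[Q[:,:2]-[.555,.005],np.ones(len(Q))];print('cover',len(Q),np.linalg.lstsq(A,Q[:,2],rcond=None)[0])
m=(H>8)&(H<20)&(S>150)&(P[...,2]>.09)&(abs(P[...,0]-.51)<.06)&(abs(P[...,1]-.266)<.05);print('tab',(P[m].min(0)+P[m].max(0))/2,np.median(P[m],0))
a=cv2.imread('pics/t22.png')[120:300,140:450];cv2.imwrite('pics/t22c.png',cv2.resize(a,(790,460)))
E
```

```text
t 51.8 p [ 0.4834 -0.4092  0.1803] R [[0.999, -0.036, 0.005], [-0.036, -0.999, -0.004], [0.005, 0.003, -1.0]] F [ 0.4  0.2 -0.8] w 0.0555 q [ 0.47  0.48  0.17  1.74 -0.1   0.92 -0.92]
handle 2753 ((0.4567372798919678, -0.4897632300853729), (0.19847843050956726, 0.09675081074237823), 86.51050567626953) [ 0.46001837 -0.40469912  0.02480569]
steel 2346 [ 0.55509101 -0.4093387   0.01583294] [ 0.58674027 -0.39651822  0.01816981]
cover 2441 [-0.00126851  0.00043617  0.1274904 ]
tab [0.51500329 0.26628312 0.10226675] [0.51415223 0.26577861 0.10584404]
```

View pics/t22c.png

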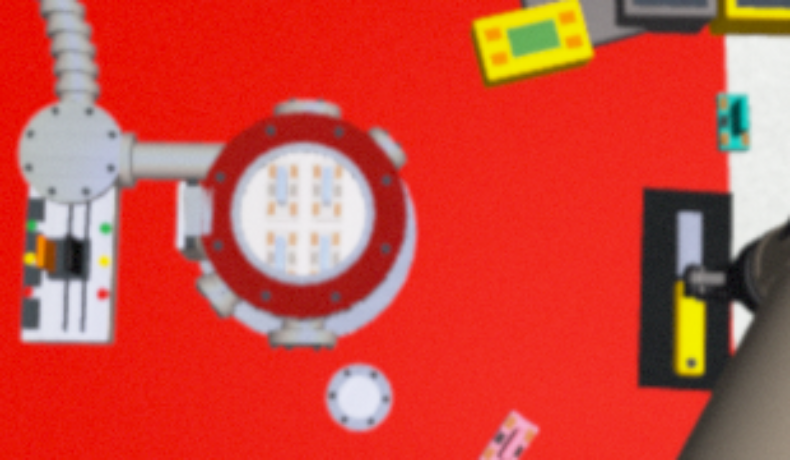

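The picture shows the blade flat on its mat, the cover shut over four upright carriers, and the grip at yellow with the tab out, so I'm handing it in.

```bash
python3 -c "
from bench import r
print(r.hand_in())"
```

```text
the job is handed in; nothing more can be done
None
```

I handed the job in at about 52 s, and the last pictures show the goal state met: four carriers upright under the closed cover, valve locked at soft pump, blade flat on its mat (put back after it was knocked off). No verdict came back, and my final push on the shut cover read about 59 N at the wrist, with the fingertips.

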